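Clear the tea corner for the night

TASK

Clear the tea corner: put every tea carton, those on the counter and those left on the serving board, into the open drawer and push the drawer fully home. Slide every steel tin (never lift it) up the ramp until it stands upright, wholly on the board's flat top. Leave everything else as it is.

Things in the scene. Friction and masses are not known exactly. Their poses are not given: they have to be found in the camera images.
- board: Fixed wooden board, 420 mm wide. Origin: counter level, middle of its front ramp's foot; x points uphill (away from the robot), y left. Full-width ramp from x = 0 to 55 mm, rising 0 to 12 mm, no rims; flat top 12 mm high from x = 55 to 185 mm. Rims 12 mm above the flat top, 10 mm thick, at its back (inner face x = 185 mm) and sides (inner faces y = -200, +200 mm).
- drawer (a joint): Opening of the drawer in m: 0 = fully home at its stop, 0.19 = fully out. It slides straight; about 3 N of friction keeps it where it is left. The low dark steel drawer unit is fixed to the counter, 240 mm wide, 210 mm deep, 98 mm high, front towards the robot.
- drawer_floor (a point): Centre of the drawer's inner floor, 15 mm above the counter; moves with it. x: closing direction (away from the robot), y left, z up. Inside 175 mm (x) by 200 mm (y); side and back walls 55 mm high, 5 mm thick; front panel 12 mm thick, rising 75 mm above the floor. Clear height under the unit's top: 75 mm. With the drawer home this point lies 87.5 mm behind the unit's front edge.
- drawer_pull (a point): Middle of the outer (robot-side) face of the drawer's aluminium pull bar: 100 mm wide (y), 14 mm high, 18 mm proud of the grey front panel, 60 mm above the counter; moves with the drawer, axes as drawer_floor. Push it along x to close.
- tin1_center (a point): Centre (half-way up, 31 mm over its underside) of a round, squat, lidded steel tin, 96 mm in diameter, 62 mm high, about 0.3 to 0.6 kg, smooth flat lid, too wide for most grippers; z is its upright axis. It starts upright on the counter before the ramp. None if this tin is absent.
- tin2_center (a point): Centre (half-way up, 31 mm over its underside) of a round, squat, lidded steel tin, 96 mm in diameter, 62 mm high, about 0.3 to 0.6 kg, smooth flat lid, too wide for most grippers; z is its upright axis. It starts upright on the counter before the ramp. None if this tin is absent.
- tin3_center (a point): Centre (half-way up, 31 mm over its underside) of a round, squat, lidded steel tin, 96 mm in diameter, 62 mm high, about 0.3 to 0.6 kg, smooth flat lid, too wide for most grippers; z is its upright axis. It starts upright on the counter before the ramp. None if this tin is absent.
- carton1_center (a point): Centre of a brown cardboard tea carton (rigid, closed), 70 mm along its x, 48 mm along its y, 50 mm high along its z, about 0.12 kg. It starts flat, on the counter at the right or on the board. None if this carton is absent.
- carton2_center (a point): Centre of a brown cardboard tea carton (rigid, closed), 70 mm along its x, 48 mm along its y, 50 mm high along its z, about 0.12 kg. It starts flat, on the counter at the right or on the board. None if this carton is absent.
- carton3_center (a point): Centre of a brown cardboard tea carton (rigid, closed), 70 mm along its x, 48 mm along its y, 50 mm high along its z, about 0.12 kg. It starts flat, on the counter at the right or on the board. None if this carton is absent.
- carton4_center (a point): Centre of a brown cardboard tea carton (rigid, closed), 70 mm along its x, 48 mm along its y, 50 mm high along its z, about 0.12 kg. It starts flat, on the counter at the right or on the board. None if this carton is absent.
- mug1: White mug 85 mm high right of the board; origin at its underside. Not part of the job, leave it be.
- bowl2: Small white bowl, 90 mm wide, near the robot, right; origin at its underside. Not part of the job, leave it be.
- bowl1: White bowl, 120 mm wide, far right; origin at its underside. Not part of the job, leave it be.
- jar1: Glass jar with steel cap, 110 mm high, right; origin at its underside. Not part of the job, leave it be.
- spoon1: Steel spoon 180 mm long lying left of the drawer unit; origin at its underside. Not part of the job, leave it be.
- shaker1: Glass shaker 95 mm high, far left; origin at its underside. Not part of the job, leave it be.
- cup1: Clear cup 75 mm high, right; origin at its underside. Not part of the job, leave it be.

How it is judged:
By the outcome, as a careful person would: the job done as asked, in the order asked, and still so for the second after the job is handed in, with the robot touching nothing.
Of tin1, tin2, tin3 only 2 to 3 are there at a start; the rules pass over those that are not, and their reading is None.
Of carton1, carton2, carton3, carton4 only 3 to 4 are there at a start; the rules pass over those that are not, and their reading is None.
At some moment in a run one of carton1, carton2, carton3, carton4 may be knocked a few centimetres aside while the robot is not near it.
Once in a run the grip may slacken for a moment while it holds something.
It also fails if it takes over 210 s, if anything falls off the work surface, if the arm or the gripper's body presses on something with over 40 N, if the wrist force passes 120 N, or if a joint passes its speed limit or range.

ROBOT

A 6-joint arm with a two-finger parallel gripper is mounted at the origin on the work surface. World frame = base frame: x ahead of the robot, y to its left, z up, the work surface at z = 0. Lengths are in mm, angles in rad, forces in N, time in s.
With the tool pointing down it reaches from about 400 to 925 mm from the base axis. Payload 12.5 kg.
Tool frame: the origin (TCP) lies midway between the tips of the shut fingers; the grasp point (between the pads) lies 19 mm behind it; z points along the fingers, x is the direction in which the jaws open and shut, and the axes are right-handed (so a half turn about z gives the same grasp; the last joint's range is limited). The gripper opens to 95 mm and grips with 3 to 60 N. Pads are 20 mm wide; open, the fingers measure 119 mm over their backs; the gripper's body (75 mm by 180 mm) begins 59 mm behind the grasp point.
Start: joints at [1.167, 0.491, 1.559, -0, 1.092, -0.106], TCP at [183.369, 597.514, 214.661] pointing down, gripper open.
Joint ranges: [-3.1, 3.1], [-0.84, 2.19], [0.05, 2.79], [-1.13, 4.28], [0.06, 2.93], [-2.69, 2.69]. Speed limits (rad/s): [2.22, 2.22, 2.79, 3.14, 3.14, 3.14].

INTERFACE

Orientations are given as a unit quaternion [x, y, z, w].
In Python, from rig import sensors, viewer, order gives the robot as it stands.
- The arm moves only by the tool move_arm, never from a script. Its argument "deltas" is a list of rows, each a list of 5 numbers: the shift along the tool's x, y, z in m, then the turn about the tool's z in degrees, then the opening, from 0 (shut) to 1 (fully open). A call has 1 to 20 rows; each row shifts and turns the commanded pose from where the row before left it, along the tool's axes as they then stand; what a row does not reach is not made up. A row lasts 1/8 s, in which the tool goes at most 62.5 mm and 10.7 degrees, less where a joint would pass 70% of its speed; a pose out of reach is approached as far as the arm can. A call is refused whole if a number of a shift passes 0.0625 or a number of a turn 10.7, either way. A call with a gripper value outside its range is refused whole. The fingers move at their own pace and stop on an object; "force" is the grip in N (left out, the last holds). Time passes only in rows, so rows that do not move let the fingers close. It gives the time, the measured TCP pose, the force and the opening at its end, in the units of the state.
- sensors.read_state(): the state, without advancing time (a new reading comes with each control period).
- viewer.read_camera(name): name is "scene" or "top" or "wrist"; returns a dict with "img" (480x640x3 uint8, blue, green, red), "fx", "fy", "cx", "cy" (pixels), "distortion" ([k1, k2, p1, p2, k3] as OpenCV has them; the pictures are not rectified), "position" and "rotation" of the camera in the world; the wrist camera has in their place "tool_from_camera" (4x4, takes a point from camera to tool coordinates, whose origin is the TCP and whose axes are the tool frame's). Camera axes: x right, y up, looking along -z (the intrinsics and any distortion apply to the point x, -y, -z); pixel columns grow to the right and rows downward; lengths in mm; the calibration is good to about 2 mm. A picture is of the moment at which its call begins: read the wrist's pose just before it. There is no depth.
- order.close_job(): hands the job in, once; it reports no verdict.
The state is a dict: "time": time; "joint_pos": joint angles; "joint_velocities": joint speeds; "joint_efforts": joint torques, N m; "position": TCP position; "tcp_rot": TCP orientation; "wrist_force": force on the tool from outside, world axes, zero at the start; "moment": the same for the moment, N m; "grip_width": finger opening in mm.
Only numpy, scipy, OpenCV 4.12 (cv2) and the standard library are available. Lean on these libraries where they do the work, as an engineer would, in place of code of your own. Each camera call takes 0.05 s, during which the arm holds its last target.

## Working session

There is one attempt and no reset: what is moved stays moved. The work goes in short steps, Python scripts to look and compute and a tool call to move; the robot and the scene stay as the last step left them, time stands still between calls to the robot, and variables do not carry over. Pictures are saved under pics/ and viewed, and the job is handed in when it is done.

Besides the shell and the picture viewer there is one more tool, called as name(argument=value, ...) on one line, values as JSON. move_arm: Moves the arm, as the interface text tells. Its arguments: {"type":"object","properties":{"deltas":{"type":"array"},"force":{"type":"number"}},"required":["deltas"]}

```bash
ls; mkdir -p pics
python3 - <<'E'
from rig import sensors, viewer
import cv2
s=sensors.read_state();print(s)
for n in ("scene","top","wrist"):
    c=viewer.read_camera(n);cv2.imwrite(f"pics/{n}0.png",c["img"])
    print(n,{k:v for k,v in c.items() if k!="img"})
E
```

```text
pics
{'time': 0.0, 'joint_pos': array([ 1.16738271e+00,  4.91554640e-01,  1.55944066e+00, -2.82690716e-06,
        1.09168497e+00, -1.05589032e-01]), 'joint_velocities': array([ 1.61121853e-04, -1.28129802e-03,  4.40842228e-04,  9.78652828e-04,
       -6.70389956e-06, -1.57624879e-03]), 'joint_efforts': array([-1.75575573e-03, -6.12655735e+01, -2.58175617e+01,  6.91220351e-02,
        4.82978951e-02, -8.04868773e-05]), 'position': array([183.28008916, 597.2761129 , 214.0678281 ]), 'tcp_rot': array([ 8.04188915e-01,  5.94373531e-01, -4.68321174e-04,  2.76415942e-04]), 'wrist_force': array([ 0.10437212, -0.05654747,  0.287093  ]), 'moment': array([-0.03216141,  0.02324796, -0.00224268]), 'grip_width': 94.89815602839631}
scene {'fx': 474.04101594778183, 'fy': 474.04101594778183, 'cx': 326.64722727069716, 'cy': 238.60150865359861, 'distortion': array([-0.04872803,  0.        ,  0.        ,  0.        ,  0.        ]), 'position': array([1277.37406051, -333.23731224, 1194.7234942 ]), 'rotation': array([0.26525214, 0.17126179, 0.49901445, 0.80702868])}
top {'fx': 613.7587148846483, 'fy': 613.7587148846483, 'cx': 309.29166177953107, 'cy': 232.75565775206758, 'distortion': array([0.05060791, 0.        , 0.        , 0.        , 0.        ]), 'position': array([ 303.25216674,   11.9351015 , 1938.0674977 ]), 'rotation': array([-0.04786745,  0.04108468,  0.71257311, -0.69875627])}
wrist {'fx': 365.22725374051254, 'fy': 365.22725374051254, 'cx': 310.9074660423694, 'cy': 234.35126856520301, 'distortion': array([-0.05509256,  0.        ,  0.        ,  0.        ,  0.        ]), 'tool_from_camera': array([[ 9.99998887e-01,  1.30585274e-03, -7.21961612e-04,
        -4.65824578e-01],
       [ 1.04524670e-03, -9.58341895e-01, -2.85621636e-01,
        -8.02931764e+01],
       [-1.06486586e-03,  2.85620563e-01, -9.58342194e-01,
        -1.70275074e+02],
       [ 0.00000000e+00,  0.00000000e+00,  0.00000000e+00,
         1.00000000e+00]])}
```

View pics/scene0.png

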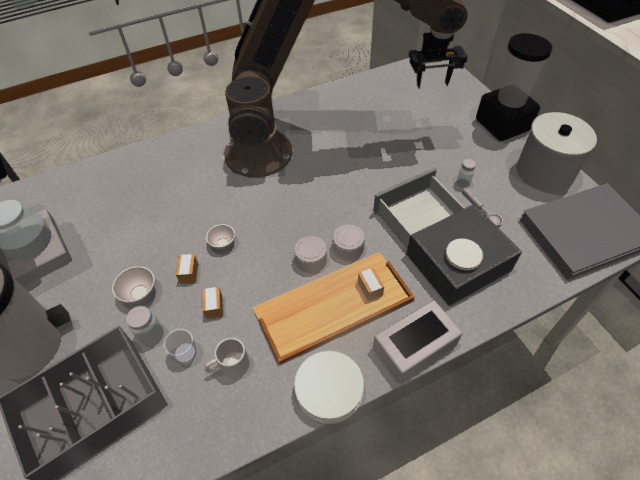

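View pics/top0.png

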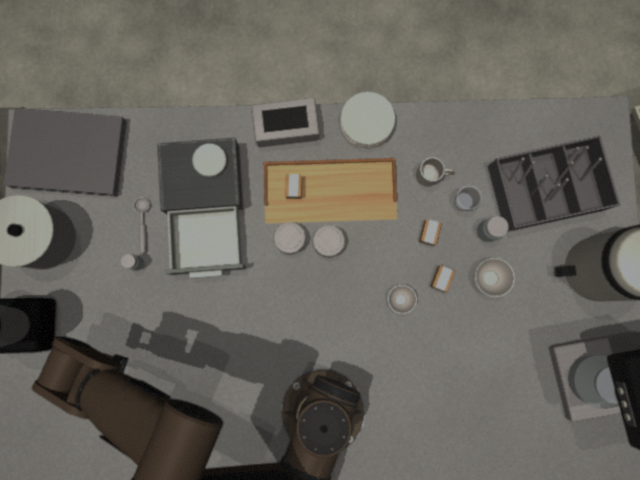

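View pics/wrist0.png

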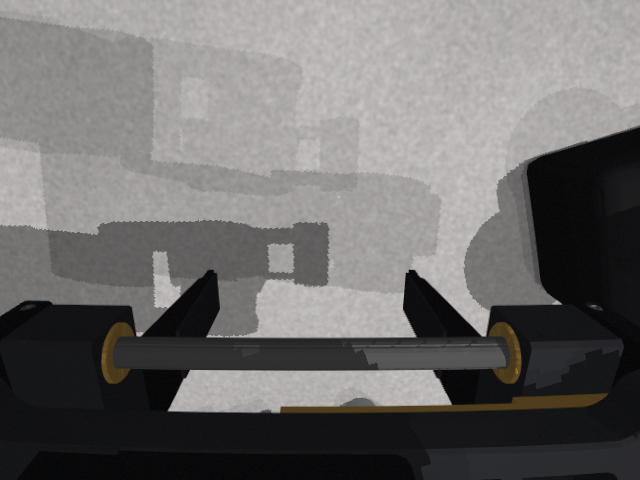

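```bash
cat > h.py <<'E'
import numpy as np, cv2
from scipy.spatial.transform import Rotation as R
from rig import sensors, viewer
def cam(n):
    s=sensors.read_state(); c=viewer.read_camera(n)
    if n=="wrist":
        T=np.eye(4);T[:3,:3]=R.from_quat(s["tcp_rot"]).as_matrix();T[:3,3]=s["position"]
        M=T@c["tool_from_camera"]
        c["Rm"]=M[:3,:3];c["p"]=M[:3,3]
    else:
        c["Rm"]=R.from_quat(c["rotation"]).as_matrix();c["p"]=np.array(c["position"])
    c["K"]=np.array([[c["fx"],0,c["cx"]],[0,c["fy"],c["cy"]],[0,0,1]]);return c
def px2w(c,uv,z):
    uv=np.array(uv,float).reshape(-1,1,2)
    n=cv2.undistortPoints(uv,c["K"],c["distortion"]).reshape(-1,2)
    d=np.c_[n[:,0],-n[:,1],-np.ones(len(n))]@c["Rm"].T
    t=(z-c["p"][2])/d[:,2]
    return c["p"]+t[:,None]*d
def w2px(c,P):
    q=(np.array(P,float).reshape(-1,3)-c["p"])@c["Rm"]
    q=q*[1,-1,-1]
    return cv2.projectPoints(q,np.zeros(3),np.zeros(3),c["K"],c["distortion"])[0].reshape(-1,2)
def crop(c,x0,y0,x1,y1,f,name):
    im=cv2.resize(c["img"][y0:y1,x0:x1],None,fx=f,fy=f,interpolation=cv2.INTER_CUBIC)
    cv2.imwrite(name,im)
def st():
    s=sensors.read_state()
    e=R.from_quat(s["tcp_rot"]).as_matrix()
    print("t",round(s["time"],2),"pos",s["position"].round(1),"xaxis ang",round(np.degrees(np.arctan2(e[1,0],e[0,0])),1),"F",s["wrist_force"].round(1),"w",round(s["grip_width"],1),"q6",s["joint_pos"][[0,5]].round(2))
    return s,e
E
python3 - <<'E'
from h import *
c=cam("top");crop(c,130,130,290,290,5,"pics/t1.png") if 0 else None
crop(c,140,130,300,250,5,"pics/t1.png")
crop(c,380,190,540,310,5,"pics/t2.png")
crop(c,255,150,415,270,5,"pics/t3.png")
c=cam("scene");crop(c,160,220,320,340,5,"pics/s1.png");crop(c,280,170,440,290,5,"pics/s2.png")
E
```

```text
(no output)
```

View pics/t1.png

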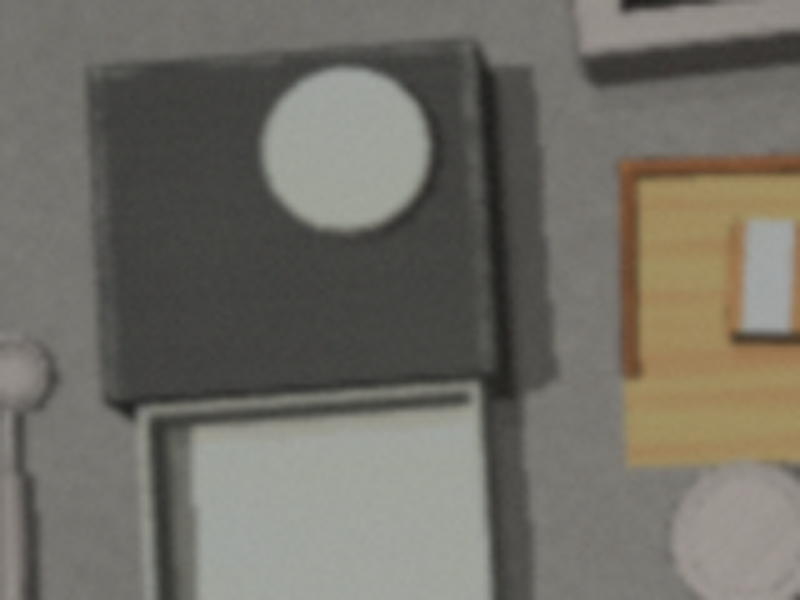

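View pics/t2.png

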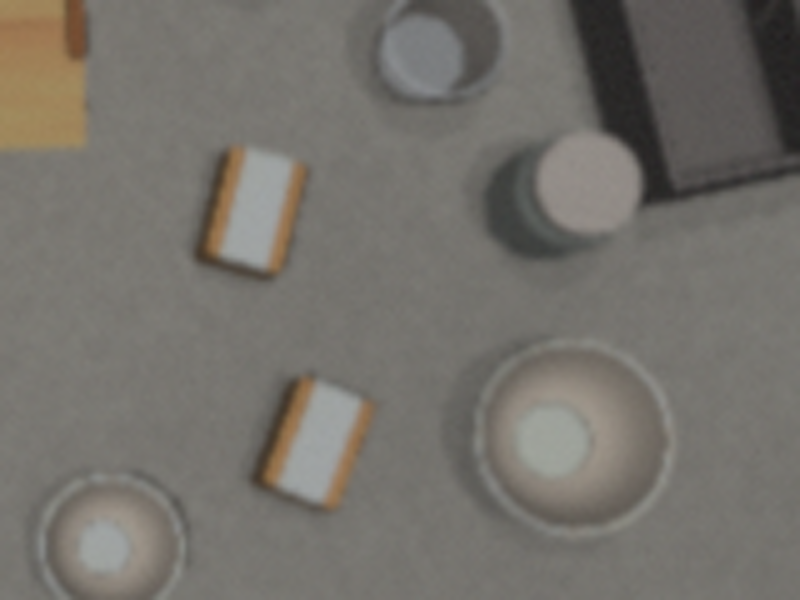

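View pics/t3.png

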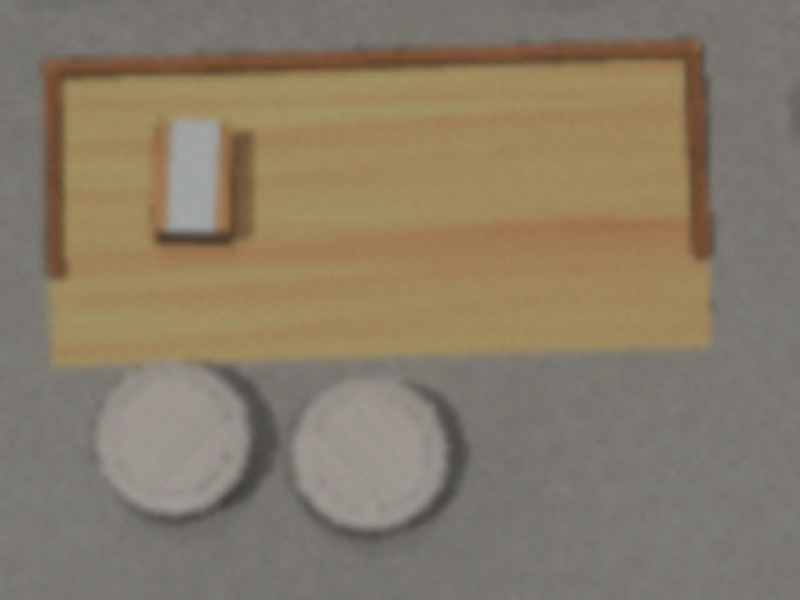

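View pics/s1.png

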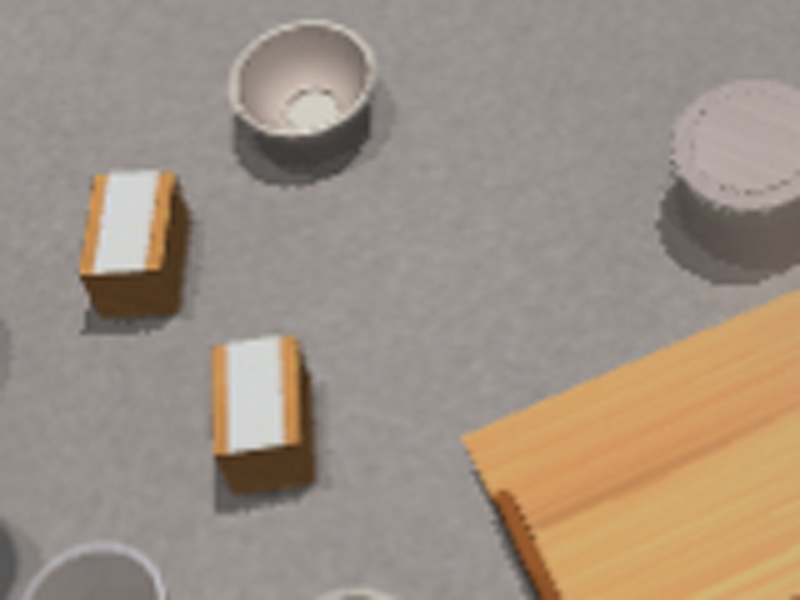

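View pics/s2.png

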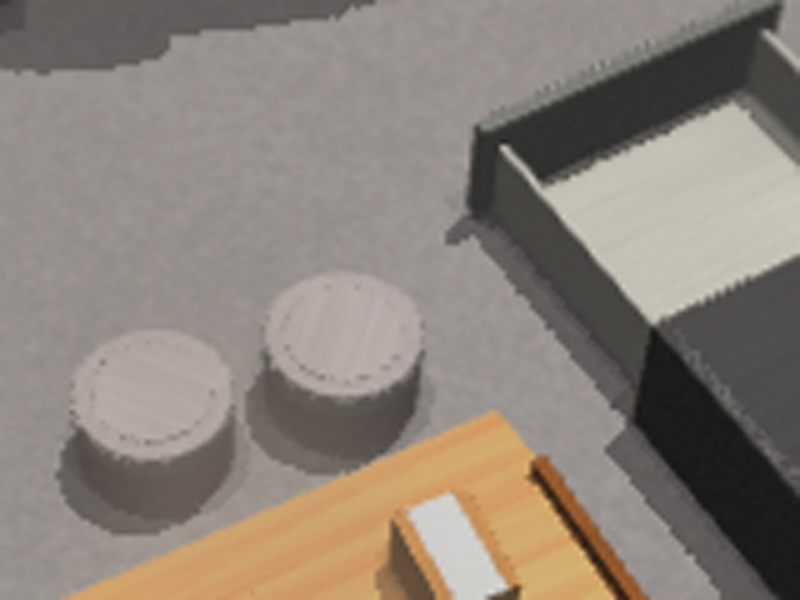

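Run:
```python
from h import *
t=cam("top");s=cam("scene")
def q(c,o,pts,z,lab):
    p=np.array(pts)/5+np.array(o)-0.4
    w=px2w(c,p,z)[:,:2]; m=w.mean(0)
    a=(w[0]+w[1]-w[2]-w[3])/2; b=(w[0]+w[3]-w[1]-w[2])/2
    print(lab,m.round(1),"len",np.linalg.norm(a).round(1),np.linalg.norm(b).round(1),"ang",np.degrees(np.arctan2(a[1],a[0])).round(1),np.degrees(np.arctan2(b[1],b[0])).round(1))
q(t,(380,190),[(231,147),(308,165),(278,268),(206,250)],50,"A top")
q(s,(160,220),[(217,455),(302,443),(297,336),(213,347)],50,"A scn")
q(t,(380,190),[(302,377),(374,403),(335,506),(264,480)],50,"B top")
q(s,(160,220),[(80,273),(160,268),(177,170),(95,175)],50,"B scn")
q(t,(255,150),[(158,120),(232,123),(230,235),(156,232)],62,"C top")
# board foot corners & far
print("board t foot",px2w(t,np.array([(53,367),(712,346)])/5+[254.6,149.6],0).round(1))
print("rim bend t",px2w(t,np.array([(47,62),(700,42)])/5+[254.6,149.6],24).round(1))
print("tin t",px2w(t,np.array([(173,438),(371,454)])/5+[254.6,149.6],62).round(1))
print("tin s",px2w(s,np.array([(343,334),(152,394)])/5+[279.6,169.6],62).round(1))
print("unit top t",px2w(t,np.array([(90,68),(473,40),(490,375),(108,402)])/5+[139.6,129.6],98).round(1))
crop(t,140,190,300,310,5,"pics/t4.png");crop(s,320,160,480,280,5,"pics/s3.png");crop(s,330,240,450,330,6,"pics/s4.png")
```

```text
A top [ 540.  -347.4] len 66.7 46.9 ang -17.1 75.0
A scn [ 544.9 -343.7] len 69.3 46.8 ang -16.0 -107.5
B top [ 395.  -379.3] len 67.7 45.8 ang -22.9 68.7
B scn [ 399.3 -375.6] len 69.0 47.5 ang -24.0 -112.4
C top [691.4  74.3] len 70.9 46.1 ang -1.9 86.4
board t foot [[ 582.9  168.3    0. ]
 [ 587.8 -251.8    0. ]]
rim bend t [[ 776.   168.2   24. ]
 [ 779.9 -247.9   24. ]]
tin t [[528.3  89.8  62. ]
 [515.9 -31.8  62. ]]
tin s [[533.5  91.9  62. ]
 [521.9 -29.   62. ]]
unit top t [[823.2 488.5  98. ]
 [836.4 253.1  98. ]
 [627.  243.8  98. ]
 [615.  475.5  98. ]]
```

View pics/t4.png

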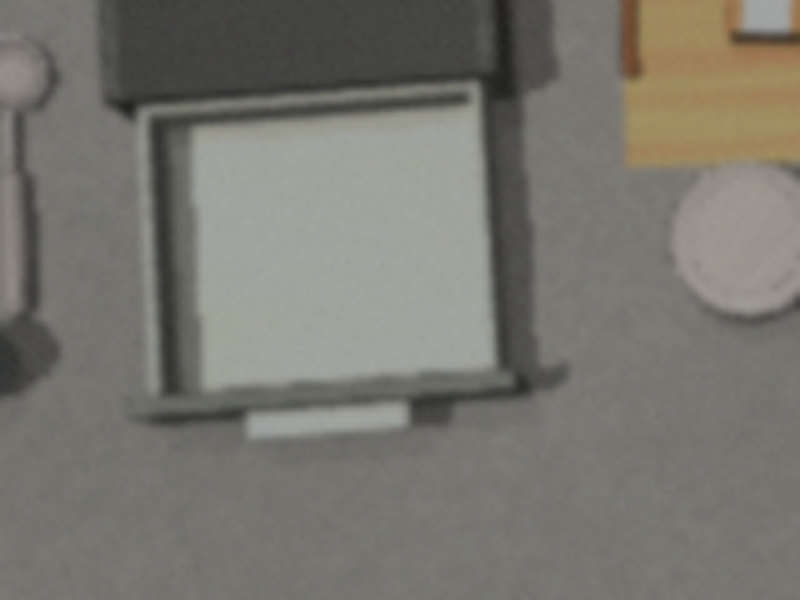

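View pics/s3.png

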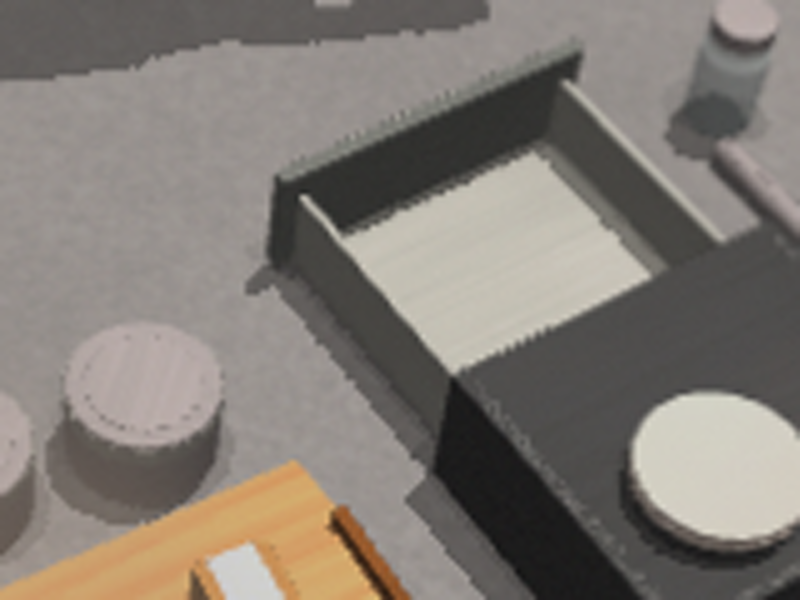

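View pics/s4.png

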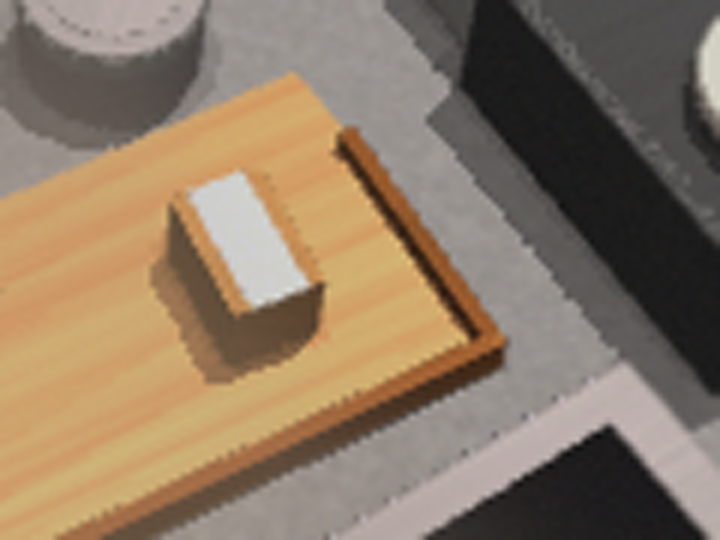

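Run:
```python
from h import *
t=cam("top");s=cam("scene")
T=lambda pts,z:px2w(t,np.array(pts)/5+[139.6,189.6],z)[:,:2].round(1).tolist()
S=lambda pts,z:px2w(s,np.array(pts)/5+[319.6,159.6],z)[:,:2].round(1).tolist()
print("top floor visible front corners z15",T([(202,390),(498,372)],15))
print("top back wall L/R outer top z70",T([(138,106),(482,82)],70))
print("top panel top front L,R z90",T([(132,418),(522,388)],90))
print("top pull bar front face L R top edge z67",T([(248,440),(410,428)],67), "bar back",T([(245,410),(408,400)],67))
print("scn panel top z90 (R outerfar, L)",S([(275,180),(580,42)],90))
print("scn unit front R top z98",S([(455,375)],98))
print("scn floor corners front R,L z15",S([(343,235),(540,153)],15))
print("scn unit R front bottom",S([(436,470)],0))
q=lambda pts,z:px2w(s,np.array(pts)/6+[329.6,239.6],z)
w=q([(178,198),(240,170),(322,283),(245,315)],62);print("C scn",w.round(1),w.mean(0))
print("board corner scn",q([(296,72)],0),q([(505,345)],24))
print("board R foot scn",px2w(s,np.array([(463,437)])/5+[159.6,219.6],0))
```

```text
top floor visible front corners z15 [[444.9, 435.5], [452.4, 250.0]]
top back wall L/R outer top z70 [[616.9, 464.1], [627.6, 252.3]]
top panel top front L,R z90 [[423.4, 460.9], [436.6, 226.3]]
top pull bar front face L R top edge z67 [[410.0, 395.9], [415.3, 297.3]] bar back [[428.3, 397.8], [432.4, 298.5]]
scn panel top z90 (R outerfar, L) [[448.0, 229.5], [432.8, 468.4]]
scn unit front R top z98 [[633.1, 243.2]]
scn floor corners front R,L z15 [[453.6, 283.4], [450.9, 439.0]]
scn unit R front bottom [[632.5, 244.8]]
C scn [[661.2  59.8  62. ]
 [660.6  93.6  62. ]
 [732.1  96.8  62. ]
 [730.9  56.7  62. ]] [696.17521329  76.73648352  62.        ]
board corner scn [[587.38446032 172.21325334   0.        ]] [[781.92595759 170.94780617  24.        ]]
board R foot scn [[ 592.45217154 -247.02475761    0.        ]]
```

move_arm(deltas=[[0,0,0,-8.5,1],[0,0,0,-8.6,1],[-0.032,0.03,-0.003,0,1],[-0.032,0.03,-0.003,0,1],[-0.032,0.03,-0.003,0,1],[-0.032,0.03,-0.003,0,1],[-0.032,0.03,-0.003,0,1],[-0.032,0.03,-0.003,0,1],[-0.032,0.03,-0.003,0,1],[-0.032,0.03,-0.003,0,1],[-0.032,0.03,-0.003,0,1],[-0.032,0.03,-0.003,0,1],[-0.032,0.03,-0.003,0,1],[-0.032,0.03,-0.003,0,1],[-0.032,0.03,-0.003,0,1],[-0.032,0.03,-0.003,0,1],[-0.036,0.03,0,0,1],[-0.036,0.03,0,0,1],[0,0,0,0,1],[0,0,0,0,1]])

```text
time: 2.95
position: [663.3, 78.1, 256.4]
tcp_rot: [0.707, 0.707, -0.0, -0.0]
wrist_force: [-0.4, 0.2, 0.4]
grip_width: 94.6
```

Run:
```python
from h import *
st();c=cam("wrist");cv2.imwrite("pics/w1.png",c["img"])
```

```text
t 2.95 pos [663.3  78.1 256.4] xaxis ang 90.0 F [-0.4  0.2  0.4] w 94.6 q6 [ 0.02 -1.55]
```

View pics/w1.png

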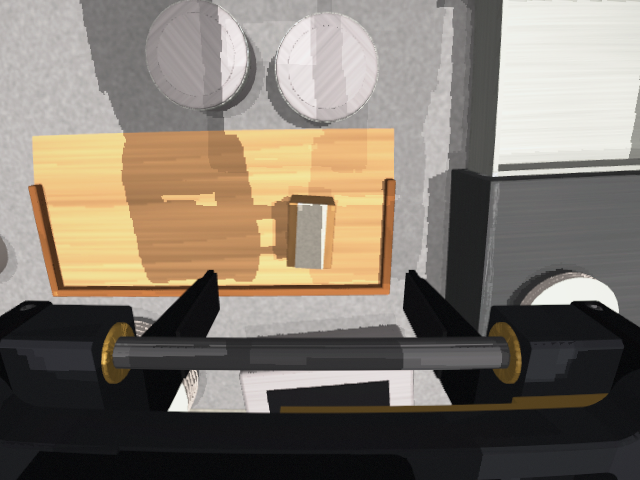

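Run:
```python
from h import *
c=cam("wrist")
print(px2w(c,[(290,204),(333,204),(331,268),(288,267)],62).round(1), px2w(c,[(290,204),(333,204),(331,268),(288,267)],62).mean(0))
print("tins",px2w(c,[(326,67),(197,54)],62).round(1))
print("foot corners",px2w(c,[(394,129),(33,136)],0).round(1))
print("rim back outer corners",px2w(c,[(389,293),(55,295)],24).round(1))
print("unit top front R",px2w(c,[(449,170)],98).round(1))
crop(c,260,180,360,290,5,"pics/w1c.png")
```

```text
[[659.3  56.9  62. ]
 [659.3 100.7  62. ]
 [729.2  99.8  62. ]
 [728.1  53.7  62. ]] [693.97790807  77.78790442  62.        ]
tins [[529.6  92.2  62. ]
 [517.6 -27.1  62. ]]
foot corners [[ 585.7  172.3    0. ]
 [ 589.8 -246.9    0. ]]
rim back outer corners [[ 777.2  173.1   24. ]
 [ 781.9 -241.6   24. ]]
unit top front R [[620.3 202.7  98. ]]
```

View pics/w1c.png

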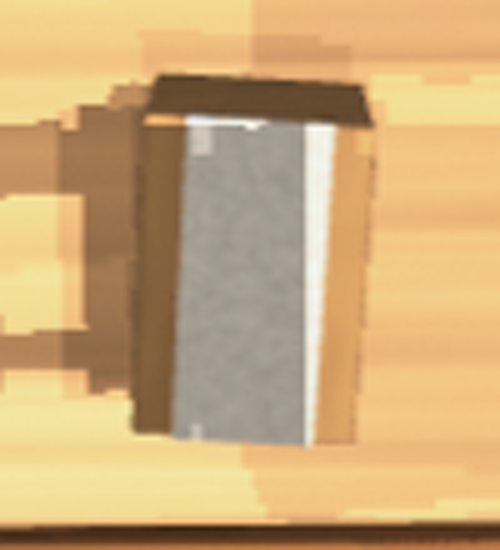

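move_arm(deltas=[[-0.001,0.031,0,0,1],[0,0,0.045,2.6,1],[0,0,0.045,0,1],[0,0,0.045,0,1],[0,0,0.045,0,1],[0,0,0.035,0,1],[0,0,0.014,0,1],[0,0,0,0,1],[0,0,0,0,0.3],[0,0,0,0,0.3],[0,0,0,0,0.3],[0,0,0,0,0.3],[0,0,0,0,0.3],[0,0,0,0,0.3]], force=25)

```text
time: 4.8
position: [694.7, 76.9, 27.7]
tcp_rot: [0.723, 0.691, 0.0, -0.0]
wrist_force: [0.0, -0.4, 0.7]
grip_width: 47.4
```

move_arm(deltas=[[0,0,-0.02,0,0.3],[0,0,-0.05,0,0.3],[0,0,-0.047,-5.7,0.3],[0.0395,-0.0178,0,0,0.3],[0.0395,-0.0178,0,0,0.3],[0.0395,-0.0178,0,0,0.3],[0.0395,-0.0178,0,0,0.3],[0.0395,-0.0178,0,0,0.3],[0.0395,-0.0178,0,0,0.3],[0,0,0,0,0.3],[0,0,0,0,0.3]])

```text
time: 6.18
position: [575.4, 307.4, 145.5]
tcp_rot: [0.687, 0.726, 0.0, 0.0]
wrist_force: [0.4, -0.1, -0.8]
grip_width: 48.1
```

Run:
```python
from h import *
st();c=cam("wrist");cv2.imwrite("pics/w2.png",c["img"])
c=cam("scene");crop(c,330,120,530,270,4,"pics/s5.png")
```

```text
t 6.17 pos [575.4 307.4 145.5] xaxis ang 93.2 F [ 0.4 -0.1 -0.8] w 48.1 q6 [ 0.39 -1.24]
```

View pics/w2.png

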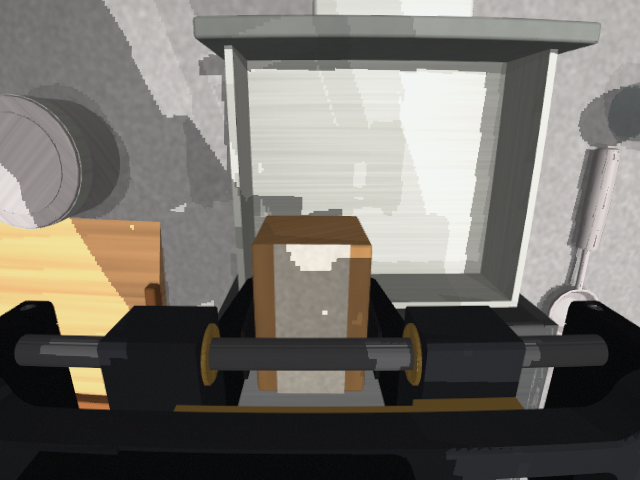

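View pics/s5.png

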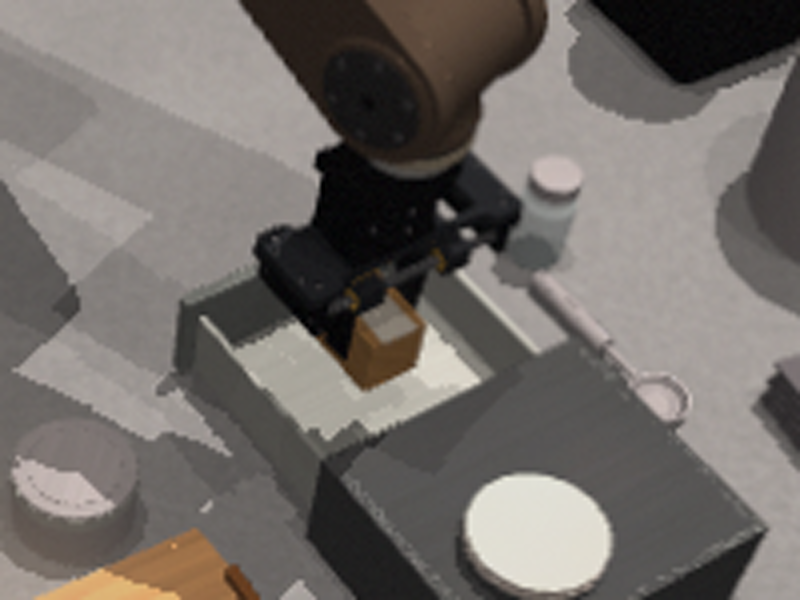

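Wrist view gives the drawer walls clearly (left rim at cols ~228–250, right rim ~555–518, front panel rows 17–45). Refine the drawer pose.

Run:
```python
from h import *
c=cam("wrist")
print("panel top inner edge (z90)",px2w(c,[(200,45),(597,41)],90).round(1))
print("panel top outer (z90)",px2w(c,[(195,18),(599,25)],90).round(1))
print("right wall top inner/outer far (z70): ",px2w(c,[(228,48),(232,48),(548,50),(556,50),(510,303),(520,303)],70).round(1))
print("floor front corners z15",px2w(c,[(249,69),(502,65)],15).round(1))
print("floor back left z15",px2w(c,[(470,273)],15).round(1))
```

```text
panel top inner edge (z90) [[453.8 236.8  90. ]
 [436.1 466.2  90. ]]
panel top outer (z90) [[439.8 234.1  90. ]
 [427.4 465.5  90. ]]
right wall top inner/outer far (z70):  [[451.2 248.4  70. ]
 [451.1 250.9  70. ]
 [439.3 449.   70. ]
 [438.8 454.3  70. ]
 [614.9 459.5  70. ]
 [614.6 467.4  70. ]]
floor front corners z15 [[455.6 252.6  15. ]
 [440.7 447.2  15. ]]
floor back left z15 [[613.6 451.2  15. ]]
```

move_arm(deltas=[[0,0,0.04,0,0.3],[0,0,0.04,0,0.3],[0,0,0.024,0,0.3],[0,0,0.01,0,0.3],[0,0,0,0,0.3],[0,0,0,0,0.62],[0,0,0,0,0.62],[0,0,0,0,0.62],[0,0,-0.03,0,0.62],[0,0,-0.05,0,0.62],[0,0,-0.06,0,0.62],[0,0,-0.06,0,1],[0,0,0,0,1]])

```text
time: 7.95
position: [576.5, 308.3, 236.0]
tcp_rot: [0.687, 0.726, 0.004, 0.002]
wrist_force: [0.2, -0.3, -0.3]
grip_width: 73.5
```

Run:
```python
from h import *
st();c=cam("wrist");cv2.imwrite("pics/w3.png",c["img"])
```

```text
t 7.95 pos [576.5 308.3 236. ] xaxis ang 93.1 F [ 0.2 -0.3 -0.3] w 73.5 q6 [ 0.39 -1.24]
```

View pics/w3.png

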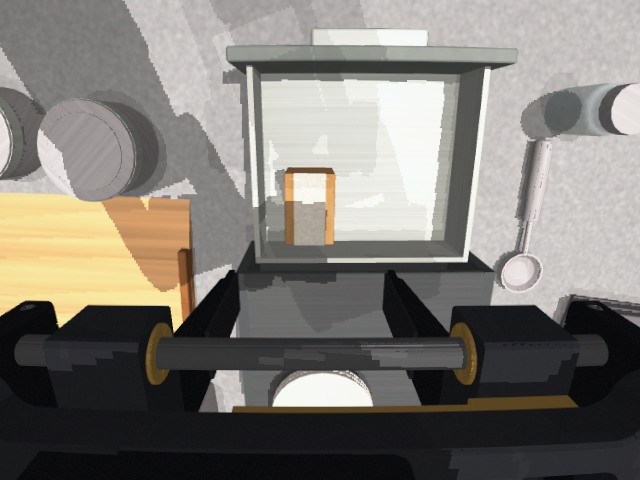

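move_arm(deltas=[[-0.0464,-0.0069,0,0,1],[-0.0464,-0.0069,0,0,1],[-0.0464,-0.0069,0,0,1],[-0.0464,-0.0069,0,0,1],[-0.0464,-0.0069,0,0,1],[-0.0464,-0.0069,0,0,1],[-0.0464,-0.0069,0,0,1],[-0.0464,-0.0069,0,0,1],[-0.0464,-0.0069,0,0,1],[-0.0464,-0.0069,0,0,1],[-0.0464,-0.0069,0,0,1],[-0.0464,-0.0069,0,0,1],[-0.0464,-0.0069,0,0,1],[-0.0464,-0.0069,0,0,1],[0,0,0,9.8,1],[0,0,0,9.8,1],[0,0,0,0,1],[0,0,0,0,1]])

```text
time: 10.25
position: [514.1, -346.0, 229.8]
tcp_rot: [0.8, 0.6, -0.0, -0.001]
wrist_force: [0.3, -0.3, -0.1]
grip_width: 95.2
```

Run:
```python
from h import *
st();c=cam("wrist");cv2.imwrite("pics/w4.png",c["img"])
```

```text
t 10.25 pos [ 514.1 -346.   229.8] xaxis ang 73.8 F [ 0.3 -0.3 -0.1] w 95.2 q6 [-0.7  -1.99]
```

View pics/w4.png

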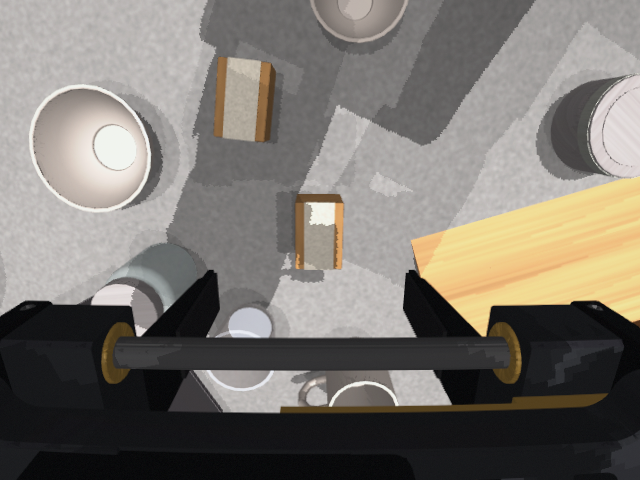

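Run:
```python
from h import *
s,e=st();c=cam("wrist")
for pts in ([(295,203),(343,203),(342,269),(296,269)],[(219,58),(274,64),(267,142),(213,136)]):
    w=px2w(c,pts,50);print(w.round(1).tolist(),w.mean(0).round(1)); a=(w[2]+w[3]-w[0]-w[1])/2;print(np.linalg.norm(a),np.degrees(np.arctan2(a[1],a[0])))
    print("tool delta",((w.mean(0)-s["position"])@e).round(1))
crop(c,200,40,350,280,2.5,"pics/w4c.png") if 0 else crop(c,190,40,360,280,2,"pics/w4c.png")
print("cup/jar top approx", px2w(c,[(240,360)],75))
```

```text
t 10.3 pos [ 514.2 -346.   230.1] xaxis ang 73.7 F [ 0.4 -0.8  0.5] w 95.3 q6 [-0.7  -1.99]
[[502.1, -358.8, 50.0], [515.3, -313.8, 50.0], [581.9, -332.6, 50.0], [568.5, -378.1, 50.0]] [ 542.  -345.8   50. ]
69.20164470896857 -15.968032297958956
tool delta [  7.9  26.8 180. ]
[[357.4, -385.2, 50.0], [376.3, -339.9, 50.0], [439.2, -366.9, 50.0], [419.5, -413.6, 50.0]] [ 398.1 -376.4   50. ]
68.37222280071794 -23.887224634564173
tool delta [ -61.8 -102.8  180.1]
cup/jar top approx [[ 640.59112277 -460.44123587   75.        ]]
```

View pics/w4c.png

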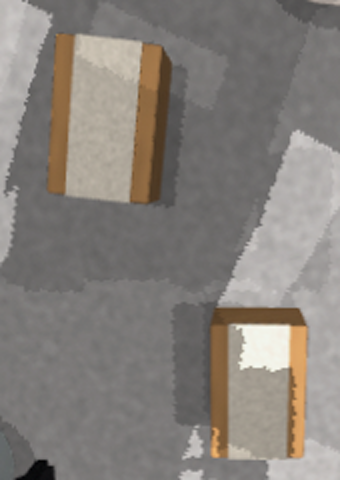

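Run:
```python
from h import *
c=cam("top")
print("jar",px2w(c,[(497,226)],110),"cup",px2w(c,[(467,198)],75),"bowl1",px2w(c,[(494.5,277.5)],50),"mug",px2w(c,[(432,171)],85),"bowl2",px2w(c,[(402,299)],40))
```

```text
jar [[ 543.72377303 -532.84836069  110.        ]] cup [[ 636.67758141 -457.34392371   75.        ]] bowl1 [[ 393.47566407 -534.03412539   50.        ]] mug [[ 721.24409671 -352.50902741   85.        ]] bowl2 [[ 333.2410202 -252.3554447   40.       ]]
```

move_arm(deltas=[[0.008,0.027,0,0,1],[0,0,0.045,0,1],[0,0,0.045,0,1],[0,0,0.045,0,1],[0,0,0.045,0,1],[0,0,0.027,0,1],[0,0,0.008,0,1],[0,0,0,0,1],[0,0,0,0,0.3],[0,0,0,0,0.3],[0,0,0,0,0.3],[0,0,0,0,0.3],[0,0,0,0,0.3],[0,0,0,0,0.3]], force=25)

```text
time: 12.15
position: [542.3, -346.2, 15.6]
tcp_rot: [0.801, 0.599, 0.0, -0.0]
wrist_force: [-0.2, 1.0, 0.3]
grip_width: 48.1
```

move_arm(deltas=[[0,0,-0.025,0,0.3],[0,0,-0.05,0,0.3],[0,0,-0.05,-9.7,0.3],[0,0,-0.01,-9.7,0.3],[0.047,0.0043,0,0,0.3],[0.047,0.0043,0,0,0.3],[0.047,0.0043,0,0,0.3],[0.047,0.0043,0,0,0.3],[0.047,0.0043,0,0,0.3],[0.047,0.0043,0,0,0.3],[0.047,0.0043,0,0,0.3],[0.047,0.0043,0,0,0.3],[0.047,0.0043,0,0,0.3],[0.047,0.0043,0,0,0.3],[0.047,0.0043,0,0,0.3],[0.047,0.0043,0,0,0.3],[0.047,0.0043,0,0,0.3],[0.047,0.0043,0,0,0.3],[0.047,0.0043,0,0,0.3],[0.047,0.0043,0,0,0.3]])

```text
time: 14.65
position: [572.3, 409.8, 150.4]
tcp_rot: [0.689, 0.725, -0.0, -0.0]
wrist_force: [1.3, -0.3, -1.4]
grip_width: 48.2
```

Run:
```python
from h import *
st();c=cam("wrist");cv2.imwrite("pics/w5.png",c["img"]);st()
```

```text
t 14.65 pos [572.3 409.8 150.4] xaxis ang 92.9 F [ 1.3 -0.3 -1.4] w 48.2 q6 [ 0.53 -1.09]
t 14.7 pos [571.7 414.8 150.2] xaxis ang 93.1 F [-2.7  0.7 -2.3] w 47.7 q6 [ 0.53 -1.09]
```

View pics/w5.png

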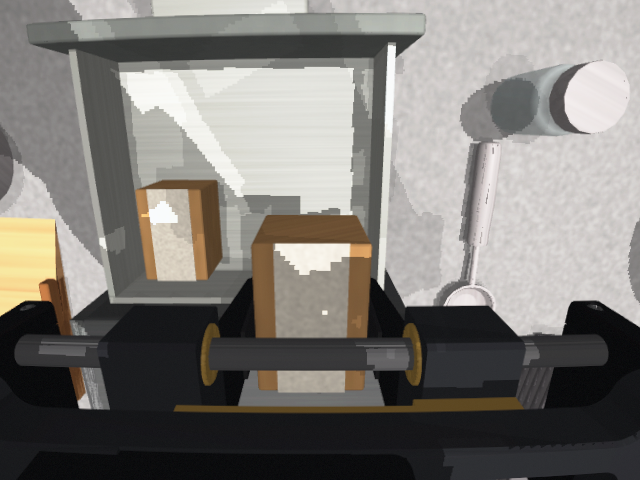

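move_arm(deltas=[[0,0,0,0,0.3],[0,0,0,0,0.3]])

```text
time: 14.95
position: [572.4, 407.5, 150.4]
tcp_rot: [0.689, 0.725, -0.0, -0.0]
wrist_force: [0.3, -0.0, -1.6]
grip_width: 48.0
```

move_arm(deltas=[[0,0,0.04,0,0.3],[0,0,0.04,0,0.3],[0,0,0.028,0,0.3],[0,0,0.011,0,0.3],[0,0,0,0,0.3],[0,0,0,0,0.62],[0,0,0,0,0.62],[0,0,0,0,0.62],[0,0,-0.03,0,0.62],[0,0,-0.05,0,0.62],[0,0,-0.06,0,0.62],[0,0,-0.06,0,1],[0,0,0,0,1]])

```text
time: 16.58
position: [573.8, 409.2, 237.5]
tcp_rot: [0.689, 0.725, 0.004, 0.001]
wrist_force: [0.5, -0.9, -1.1]
grip_width: 73.7
```

Run:
```python
from h import *
st();c=cam("wrist");cv2.imwrite("pics/w6.png",c["img"]);st()
```

```text
t 16.57 pos [573.8 409.2 237.5] xaxis ang 93.0 F [ 0.5 -0.9 -1.1] w 73.7 q6 [ 0.53 -1.1 ]
t 16.62 pos [572.9 408.6 234.1] xaxis ang 92.9 F [-0.2 -1.2 -1.6] w 77.8 q6 [ 0.53 -1.1 ]
```

View pics/w6.png

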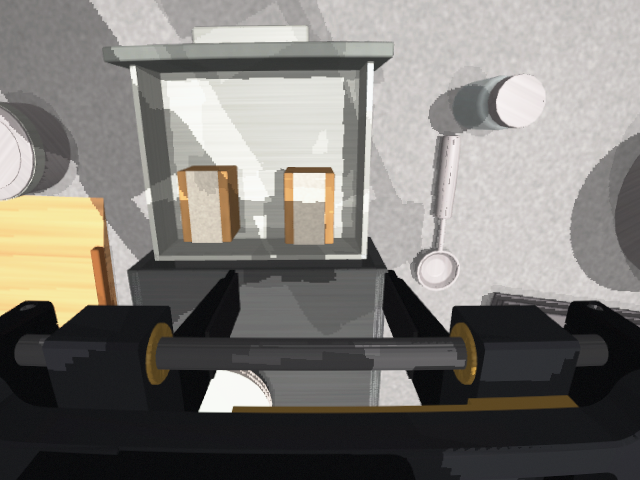

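move_arm(deltas=[[-0.0448,-0.0139,0,0,1],[-0.0448,-0.0139,0,0,1],[-0.0448,-0.0139,0,0,1],[-0.0448,-0.0139,0,0,1],[-0.0448,-0.0139,0,0,1],[-0.0448,-0.0139,0,0,1],[-0.0448,-0.0139,0,0,1],[-0.0448,-0.0139,0,0,1],[-0.0448,-0.0139,0,0,1],[-0.0448,-0.0139,0,0,1],[-0.0448,-0.0139,0,0,1],[-0.0448,-0.0139,0,0,1],[-0.0448,-0.0139,0,0,1],[-0.0448,-0.0139,0,0,1],[-0.0448,-0.0139,0,0,1],[-0.0448,-0.0139,0,0,1],[-0.0448,-0.0139,0,0,1],[0,0,0,8.9,1],[0,0,0,8.9,1],[0,0,0,8.9,1]])

```text
time: 19.12
position: [375.1, -364.1, 230.1]
tcp_rot: [0.839, 0.544, -0.0, -0.001]
wrist_force: [0.6, 0.9, 0.5]
grip_width: 95.2
```

move_arm(deltas=[[0,0,0,0,1],[0,0,0,0,1]])

```text
time: 19.38
position: [375.4, -364.2, 231.0]
tcp_rot: [0.837, 0.548, -0.0, -0.001]
wrist_force: [0.0, 0.9, -0.1]
grip_width: 95.0
```

Run:
```python
from h import *
st();c=cam("wrist");cv2.imwrite("pics/w7.png",c["img"]);st()
```

```text
t 19.38 pos [ 375.4 -364.2  231. ] xaxis ang 66.4 F [ 0.   0.9 -0.1] w 95.0 q6 [-0.9  -2.06]
t 19.43 pos [ 375.5 -364.2  231.1] xaxis ang 66.4 F [ 0.4 -0.4  0.2] w 95.4 q6 [-0.9  -2.06]
```

View pics/w7.png

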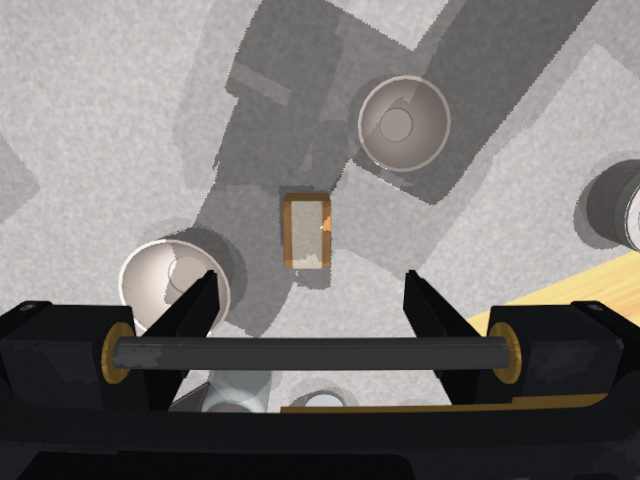

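Run:
```python
from h import *
s,e=st();c=cam("wrist")
w=px2w(c,[(284,201),(331,201),(330,268),(284,267)],50);print(w.round(1).tolist(),w.mean(0).round(1)); a=(w[2]+w[3]-w[0]-w[1])/2;print(np.linalg.norm(a),np.degrees(np.arctan2(a[1],a[0])))
print("tool delta",((w.mean(0)-s["position"])@e).round(1))
print("bowl2 ",px2w(c,[(404,123)],45),"bowl1",px2w(c,[(175,290)],50))
```

```text
t 19.43 pos [ 375.5 -364.2  231.1] xaxis ang 66.4 F [ 0.4 -0.4  0.2] w 95.4 q6 [-0.9  -2.06]
[[356.0, -384.4, 50.0], [374.4, -342.4, 50.0], [438.8, -370.5, 50.0], [418.8, -413.5, 50.0]] [ 397.  -377.7   50. ]
69.72924188738929 -24.223056930878148
tool delta [ -3.8  25.3 181.1]
bowl2  [[ 334.09753729 -250.43342187   45.        ]] bowl1 [[ 396.21467268 -530.75116458   50.        ]]
```

move_arm(deltas=[[-0.004,0.025,0,0,1],[0,0,0.045,0,1],[0,0,0.045,0,1],[0,0,0.045,0,1],[0,0,0.045,0,1],[0,0,0.027,0,1],[0,0,0.009,0,1],[0,0,0,0,1],[0,0,0,0,0.3],[0,0,0,0,0.3],[0,0,0,0,0.3],[0,0,0,0,0.3],[0,0,0,0,0.3],[0,0,0,0,0.3]], force=25)

```text
time: 21.22
position: [396.8, -378.1, 15.6]
tcp_rot: [0.838, 0.546, 0.0, -0.0]
wrist_force: [-0.4, -0.5, 1.5]
grip_width: 47.8
```

move_arm(deltas=[[0,0,-0.025,0,0.3],[0,0,-0.05,-9,0.3],[0,0,-0.05,-9,0.3],[0,0,-0.01,-9,0.3],[0.0453,0.0084,0,0,0.3],[0.0453,0.0084,0,0,0.3],[0.0453,0.0084,0,0,0.3],[0.0453,0.0084,0,0,0.3],[0.0453,0.0084,0,0,0.3],[0.0453,0.0084,0,0,0.3],[0.0453,0.0084,0,0,0.3],[0.0453,0.0084,0,0,0.3],[0.0453,0.0084,0,0,0.3],[0.0453,0.0084,0,0,0.3],[0.0453,0.0084,0,0,0.3],[0.0453,0.0084,0,0,0.3],[0.0453,0.0084,0,0,0.3],[0.0453,0.0084,0,0,0.3],[0.0453,0.0084,0,0,0.3],[0.0453,0.0084,0,0,0.3]])

```text
time: 23.72
position: [489.9, 354.6, 150.4]
tcp_rot: [0.687, 0.727, -0.0, -0.0]
wrist_force: [0.4, 0.0, -0.3]
grip_width: 47.6
```

move_arm(deltas=[[0,0,0,0,0.3],[0,0,0,0,0.3]])

```text
time: 23.98
position: [489.6, 352.7, 150.2]
tcp_rot: [0.687, 0.727, -0.001, -0.0]
wrist_force: [0.7, -0.7, -1.3]
grip_width: 48.0
```

Run:
```python
from h import *
st();c=cam("wrist");cv2.imwrite("pics/w8.png",c["img"]);c=cam("scene");crop(c,330,120,530,270,4,"pics/s8.png");st()
```

```text
t 23.98 pos [489.6 352.7 150.2] xaxis ang 93.3 F [ 0.7 -0.7 -1.3] w 48.0 q6 [ 0.51 -1.11]
t 24.07 pos [490.  352.2 150.6] xaxis ang 93.2 F [ 0.2 -0.8 -1.4] w 47.7 q6 [ 0.51 -1.11]
```

View pics/w8.png

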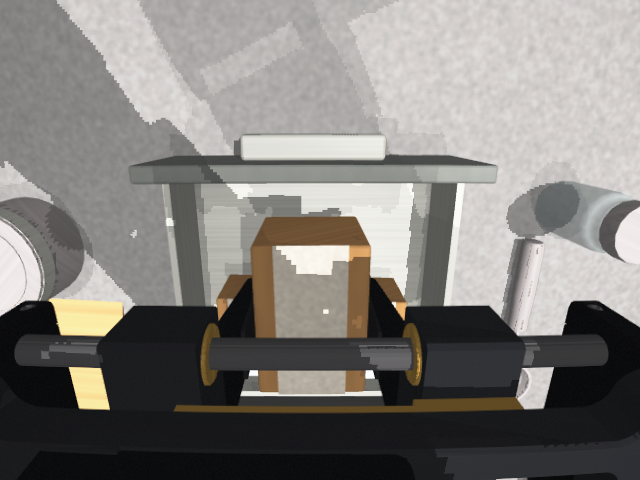

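View pics/s8.png

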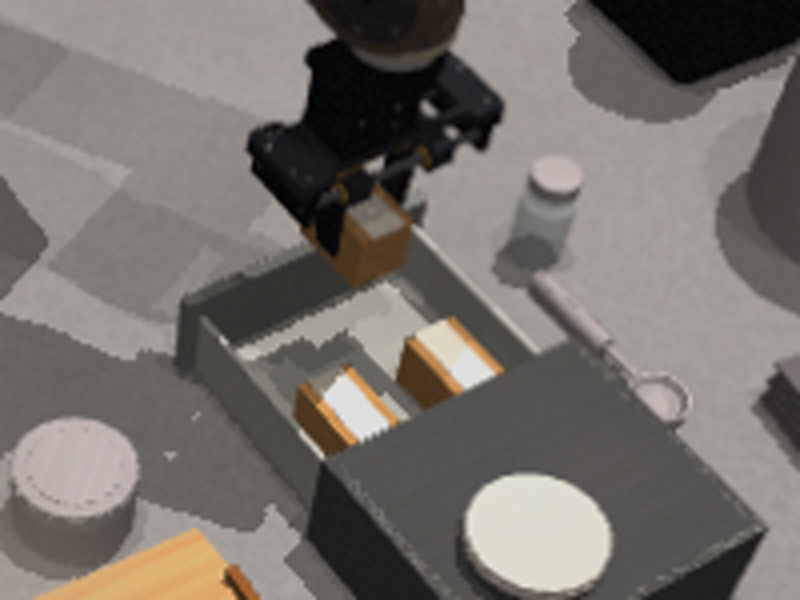

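move_arm(deltas=[[0,0,0.04,0,0.3],[0,0,0.04,0,0.3],[0,0,0.028,0,0.3],[0,0,0.011,0,0.3],[0,0,0,0,0.3],[0,0,0,0,0.7],[0,0,0,0,0.7],[0,0,0,0,0.7],[0,0,-0.03,0,0.7],[0,0,-0.05,0,0.7],[0,0,-0.06,0,0.7],[0,0,-0.06,0,0.7],[0,0,0,0,0.7]])

```text
time: 25.7
position: [491.3, 353.9, 236.6]
tcp_rot: [0.687, 0.727, 0.004, 0.001]
wrist_force: [-0.1, -0.4, -0.6]
grip_width: 66.8
```

Run:
```python
from h import *
st();c=cam("wrist");cv2.imwrite("pics/w9.png",c["img"]);c=cam("scene");cv2.imwrite("pics/s9.png",c["img"]);st()
```

```text
t 25.7 pos [491.3 353.9 236.6] xaxis ang 93.2 F [-0.1 -0.4 -0.6] w 66.8 q6 [ 0.52 -1.11]
t 25.8 pos [489.8 353.  231.8] xaxis ang 93.2 F [ 0.5  0.6 -0.9] w 66.7 q6 [ 0.52 -1.11]
```

View pics/w9.png

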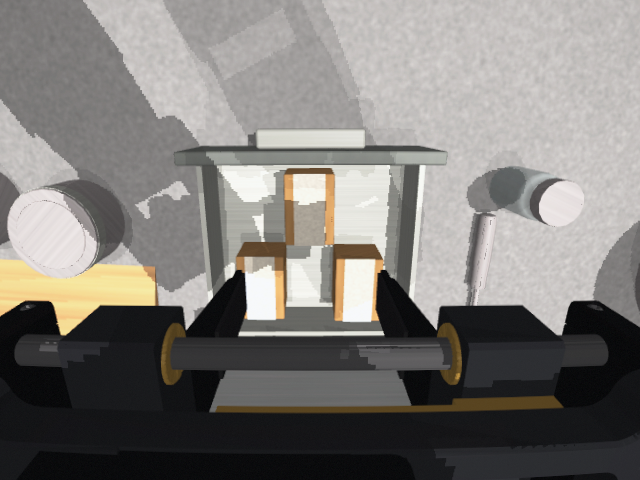

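View pics/s9.png

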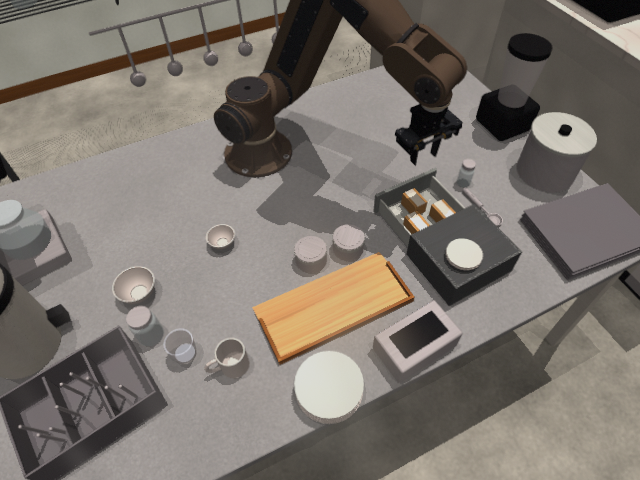

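move_arm(deltas=[[0,-0.05,0,0,0],[0,-0.057,0,0,0],[0,0,0.05,0,0],[0,0,0.05,0,0],[0,0,0.05,0,0],[0,0,0.029,0,0],[0,0,0,0,0],[0,0,0,0,0]])

```text
time: 26.8
position: [383.3, 347.1, 52.9]
tcp_rot: [0.687, 0.727, -0.0, -0.0]
wrist_force: [0.6, 0.9, 0.5]
grip_width: 0.4
```

Run:
```python
from h import *
st();c=cam("wrist");cv2.imwrite("pics/w10.png",c["img"]);c=cam("scene");crop(c,330,120,530,270,4,"pics/s10.png");st()
```

```text
t 26.8 pos [383.3 347.1  52.9] xaxis ang 93.2 F [0.6 0.9 0.5] w 0.4 q6 [ 0.61 -1.02]
t 26.9 pos [383.6 347.3  53.7] xaxis ang 93.2 F [-0.1  0.5  0.3] w 0.4 q6 [ 0.61 -1.02]
```

View pics/w10.png

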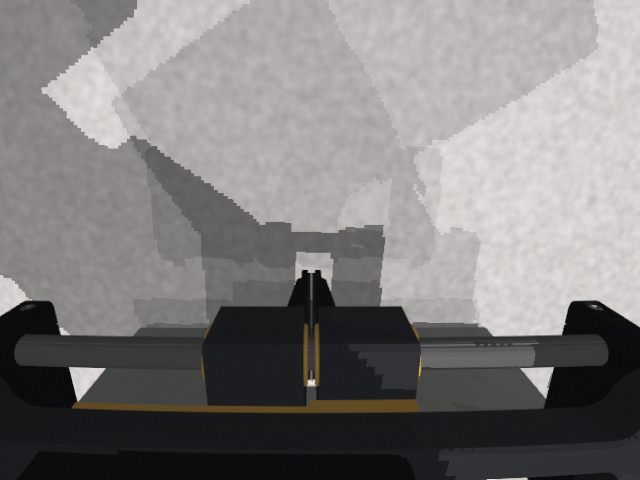

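View pics/s10.png

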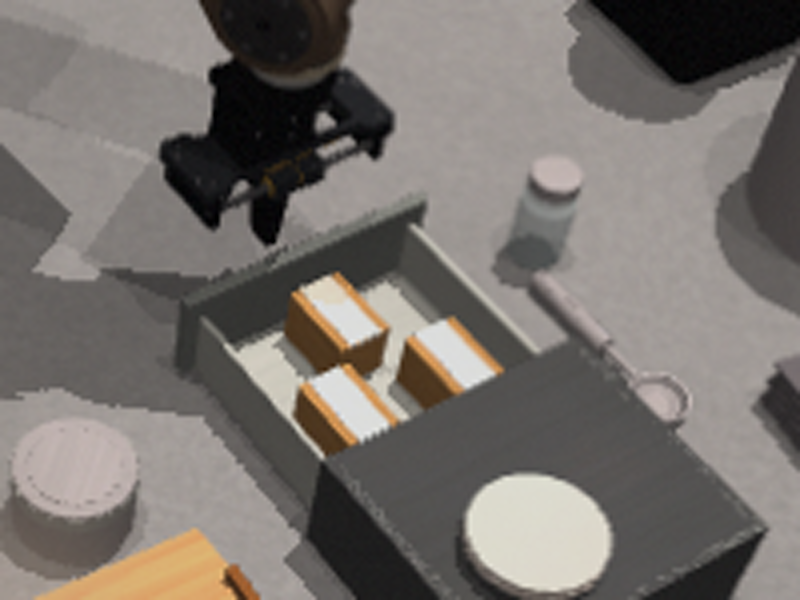

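Fingers are shut in front of the pull. Push slowly.

move_arm(deltas=[[0,0.01,0,0,0],[0,0.01,0,0,0],[0,0.01,0,0,0],[0,0.01,0,0,0],[0,0.01,0,0,0],[0,0.01,0,0,0],[0,0.01,0,0,0],[0,0.01,0,0,0],[0,0.01,0,0,0],[0,0.01,0,0,0],[0,0.01,0,0,0],[0,0.01,0,0,0],[0,0.01,0,0,0],[0,0.01,0,0,0],[0,0.01,0,0,0],[0,0.01,0,0,0],[0,0.01,0,0,0],[0,0.01,0,0,0],[0,0,0,0,0]])

```text
time: 29.28
position: [564.1, 357.0, 52.5]
tcp_rot: [0.687, 0.727, 0.0, 0.0]
wrist_force: [-0.8, 0.3, 1.2]
grip_width: 0.5
```

Run:
```python
from h import *
st();c=cam("scene");crop(c,330,120,530,270,4,"pics/s11.png");st()
```

```text
t 29.27 pos [564.1 357.   52.5] xaxis ang 93.2 F [-0.8  0.3  1.2] w 0.5 q6 [ 0.47 -1.16]
t 29.32 pos [563.6 356.9  52.5] xaxis ang 93.2 F [-0.6 -0.9 -0.3] w 0.6 q6 [ 0.47 -1.16]
```

View pics/s11.png

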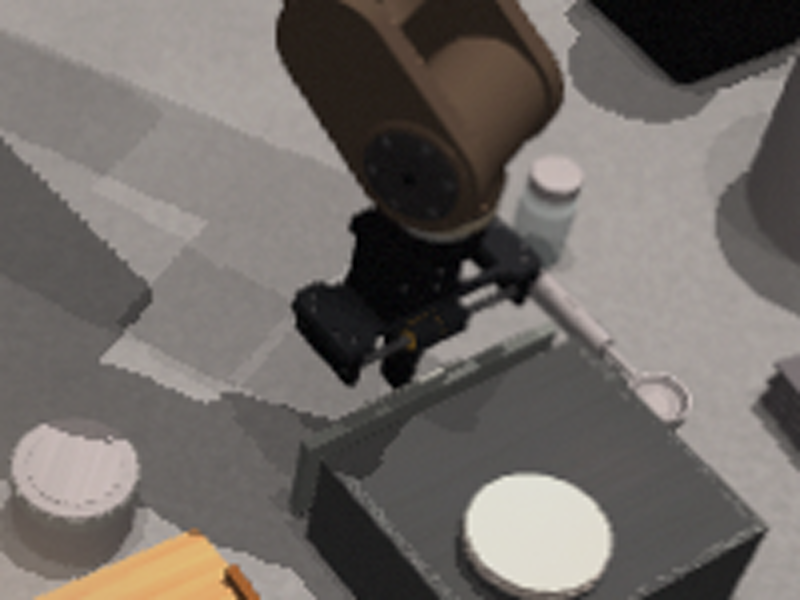

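move_arm(deltas=[[0,0.004,0,0,0],[0,0.004,0,0,0],[0,0.004,0,0,0],[0,0.003,0,0,0],[0,0,0,0,0]])

```text
time: 29.95
position: [578.4, 358.1, 52.6]
tcp_rot: [0.687, 0.727, 0.0, 0.0]
wrist_force: [-0.8, -0.0, -0.3]
grip_width: 0.6
```

move_arm(deltas=[[0,0.002,0,0,0],[0,0.002,0,0,0],[0,0,0,0,0]])

```text
time: 30.32
position: [580.9, 358.3, 52.7]
tcp_rot: [0.687, 0.727, -0.001, -0.001]
wrist_force: [-8.5, -1.9, 2.9]
grip_width: 0.3
```

move_arm(deltas=[[0,0.002,0,0,0],[0,0.002,0,0,0],[0,0,0,0,0]])

```text
time: 30.7
position: [581.1, 358.2, 52.6]
tcp_rot: [0.687, 0.727, -0.005, -0.003]
wrist_force: [-27.2, -3.7, 14.2]
grip_width: 0.4
```

move_arm(deltas=[[0,-0.01,0,0,0],[0,-0.03,0,0,0],[0,-0.04,0,0,0],[0,0,-0.05,0,0],[0,0,-0.05,0,0],[0,0,-0.05,0,0],[0,0,-0.03,0,0],[0,0,0,0,0],[0,0,0,0,0]])

```text
time: 31.82
position: [506.0, 353.9, 231.9]
tcp_rot: [0.687, 0.727, -0.0, -0.0]
wrist_force: [0.1, -0.2, -0.3]
grip_width: 0.5
```

Run:
```python
from h import *
st();c=cam("scene");crop(c,270,130,530,325,3,"pics/s12.png");c=cam("wrist");cv2.imwrite("pics/w12.png",c["img"])
```

```text
t 31.82 pos [506.  353.9 231.9] xaxis ang 93.2 F [ 0.1 -0.2 -0.3] w 0.5 q6 [ 0.5  -1.12]
```

View pics/s12.png

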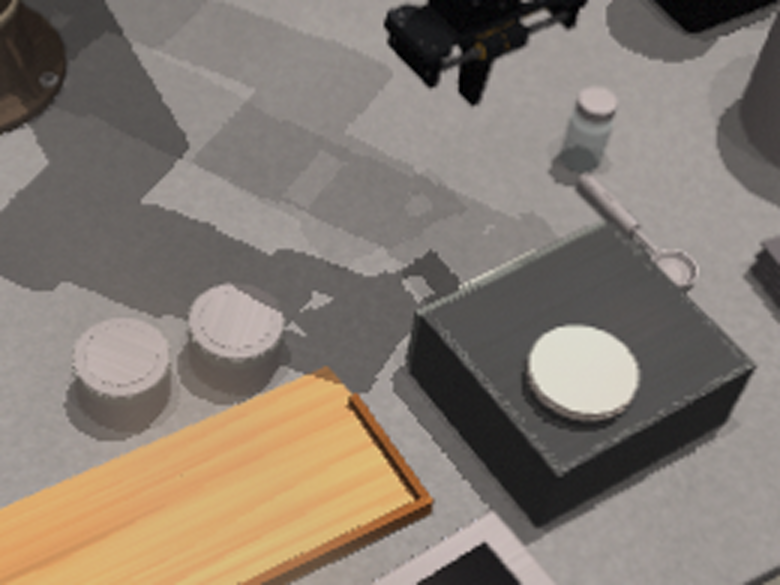

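View pics/w12.png

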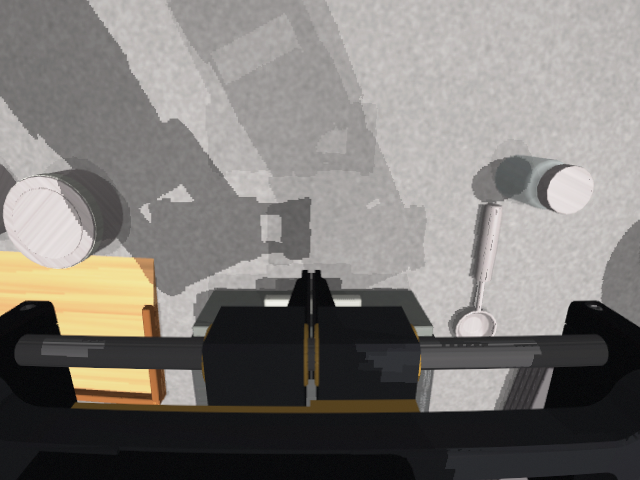

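move_arm(deltas=[[0,0,0,2.6,0.63],[-0.0436,-0.0098,0,0,0.63],[-0.0436,-0.0098,0,0,0.63],[-0.0436,-0.0098,0,0,0.63],[-0.0436,-0.0098,0,0,0.63],[-0.0436,-0.0098,0,0,0.63],[-0.0438,-0.0098,0,0,0.63],[0,0,0.03,0,0.63],[0,0,0.045,0,0.63],[0,0,0.045,0,0.63],[0,0,0.045,0,0.63],[0,0,0.035,0,0.63],[0,0,0.012,0,0.63],[0,0,0,0,0.63],[0,0,0,0,0.63]])

```text
time: 33.8
position: [450.7, 91.6, 21.6]
tcp_rot: [0.703, 0.711, 0.001, 0.0]
wrist_force: [-0.2, -0.0, -0.2]
grip_width: 59.9
```

Run:
```python
from h import *
st();c=cam("scene");crop(c,230,150,430,300,4,"pics/s13.png");c=cam("wrist");cv2.imwrite("pics/w13.png",c["img"])
```

```text
t 33.8 pos [450.7  91.6  21.6] xaxis ang 90.6 F [-0.2 -0.  -0.2] w 59.9 q6 [ 0.06 -1.53]
```

View pics/s13.png

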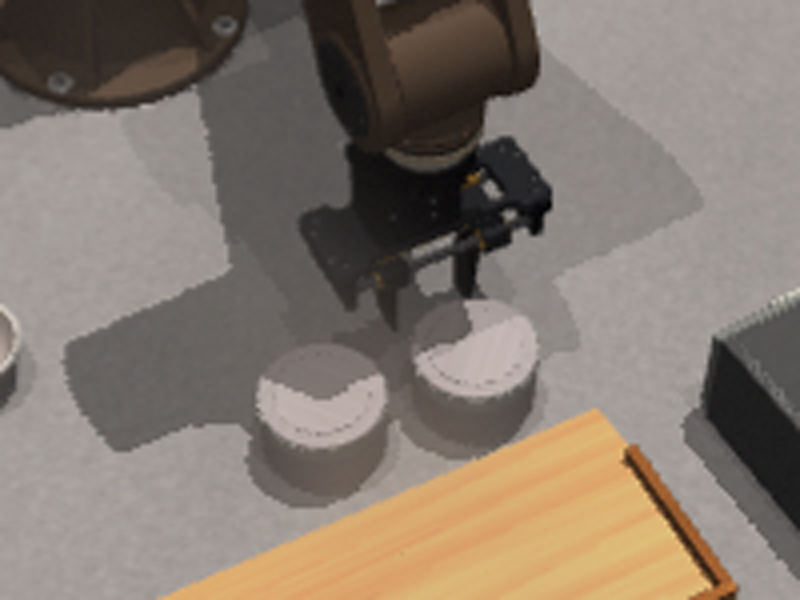

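View pics/w13.png

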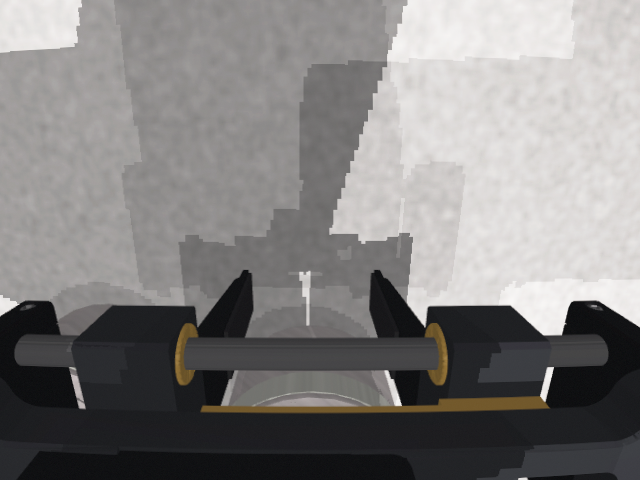

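move_arm(deltas=[[0,0.012,0,0,0.63],[0,0.012,0,0,0.63],[0,0.01,0,0,0.63],[0,0.01,0,0,0.63],[0,0.01,0,0,0.63],[0,0.01,0,0,0.63],[0,0.01,0,0,0.63],[0,0.01,0,0,0.63],[0,0.01,0,0,0.63],[0,0.01,0,0,0.63],[0,0.01,0,0,0.63],[0,0.01,0,0,0.63]])

```text
time: 35.4
position: [570.9, 93.0, 20.6]
tcp_rot: [0.703, 0.711, -0.003, -0.003]
wrist_force: [-25.3, -0.2, 21.2]
grip_width: 60.0
```

Run:
```python
from h import *
st();c=cam("scene");crop(c,250,170,450,320,4,"pics/s14.png")
```

```text
t 35.4 pos [570.9  93.   20.6] xaxis ang 90.7 F [-25.3  -0.2  21.2] w 60.0 q6 [ 0.05 -1.54]
```

View pics/s14.png

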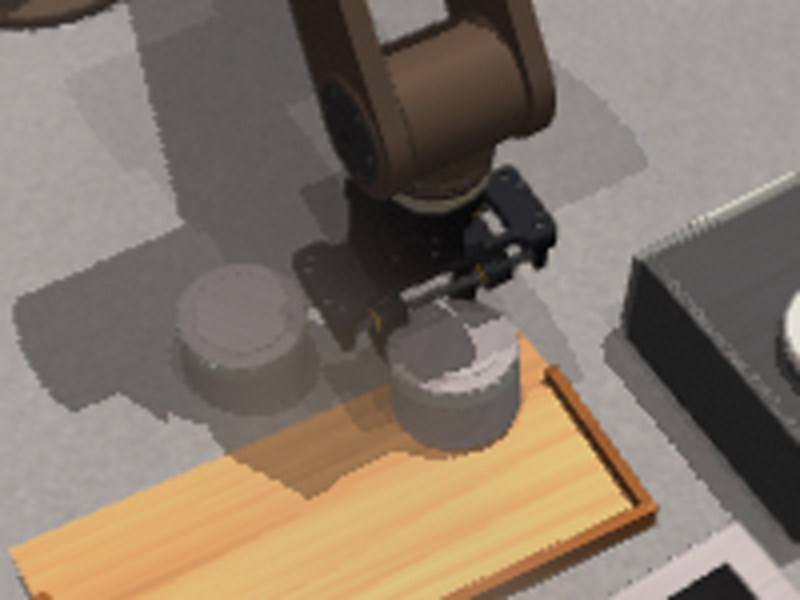

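move_arm(deltas=[[0,0,-0.001,0,0.63],[0,0.008,-0.001,0,0.63],[0,0.008,-0.001,0,0.63],[0,0.008,-0.0018,0,0.63],[0,0.008,-0.0018,0,0.63]])

```text
time: 36.08
position: [606.4, 93.3, 27.0]
tcp_rot: [0.703, 0.711, -0.0, -0.0]
wrist_force: [-2.4, -0.6, -1.8]
grip_width: 60.1
```

move_arm(deltas=[[0,0.008,-0.0018,0,0.63],[0,0.008,-0.0018,0,0.63]])

```text
time: 36.33
position: [622.6, 93.5, 30.6]
tcp_rot: [0.703, 0.711, -0.0, -0.0]
wrist_force: [-2.4, -0.4, -2.2]
grip_width: 59.8
```

Run:
```python
from h import *
st();c=cam("scene");crop(c,250,170,450,320,4,"pics/s15.png")
```

```text
t 36.33 pos [622.6  93.5  30.6] xaxis ang 90.6 F [-2.4 -0.4 -2.2] w 59.8 q6 [ 0.04 -1.54]
```

View pics/s15.png

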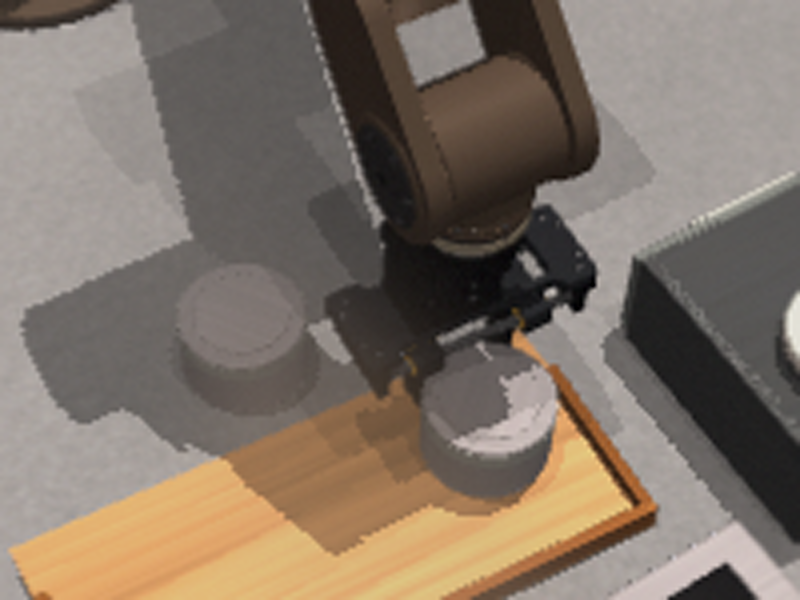

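move_arm(deltas=[[0,0.008,-0.0005,0,0.63],[0,0.008,-0.0005,0,0.63],[0,0.008,0,0,0.63],[0,0.006,0,0,0.63],[0,0.005,0,0,0.63],[0,0.003,0,0,0.63],[0,0,0,0,0.63],[0,0,0,0,0.63]])

```text
time: 37.38
position: [660.5, 93.9, 32.1]
tcp_rot: [0.703, 0.711, 0.0, 0.0]
wrist_force: [-0.1, -0.6, -1.0]
grip_width: 59.5
```

Run:
```python
from h import *
st();c=cam("scene");crop(c,250,170,450,320,4,"pics/s16.png")
```

```text
t 37.38 pos [660.5  93.9  32.1] xaxis ang 90.6 F [-0.1 -0.6 -1. ] w 59.5 q6 [ 0.04 -1.54]
```

View pics/s16.png

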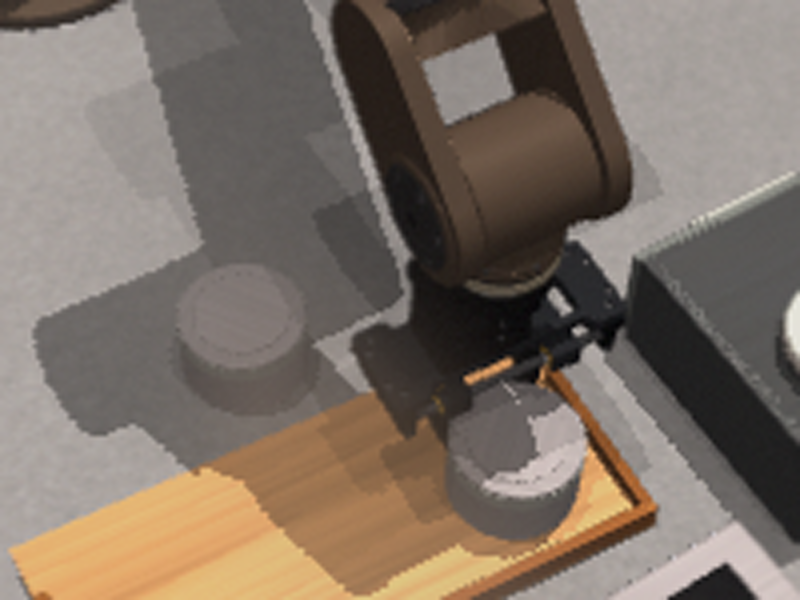

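Run:
```python
from h import *
c=cam("scene");print(px2w(c,[(250+517/4,170+440/4)],74))
e=np.array([[446,517],[587,440]])
```

```text
[[713.98803889  93.36563375  74.        ]]
```

move_arm(deltas=[[0,-0.02,0,0,0.63],[0,-0.04,0,0,0.63],[0,-0.04,-0.03,0,0.63],[0,-0.04,-0.05,0,0.63],[0,-0.03,-0.05,0,0.63],[0,0,-0.05,0,0.63],[0,0,-0.03,0,0.63],[0,0,0,0,0.63]])

```text
time: 38.48
position: [491.9, 92.1, 243.0]
tcp_rot: [0.703, 0.711, 0.002, 0.002]
wrist_force: [-1.6, -0.3, -0.7]
grip_width: 59.6
```

Run:
```python
from h import *
st();c=cam("wrist");cv2.imwrite("pics/w17.png",c["img"]);c=cam("scene");crop(c,250,170,450,320,4,"pics/s17.png")
```

```text
t 38.48 pos [491.9  92.1 243. ] xaxis ang 90.6 F [-1.6 -0.3 -0.7] w 59.6 q6 [ 0.05 -1.53]
```

View pics/w17.png

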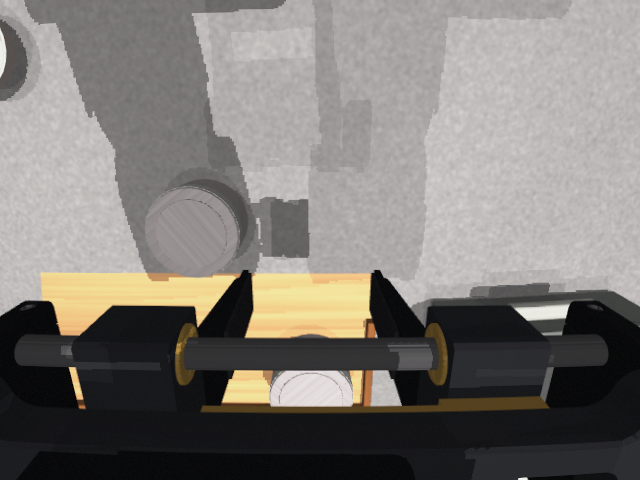

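View pics/s17.png

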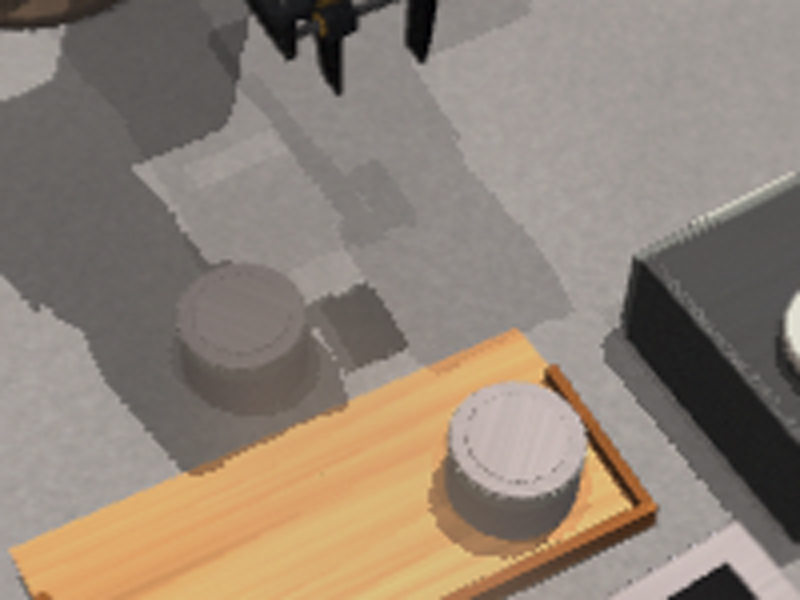

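Run:
```python
from h import *
st();c=cam("wrist");print(px2w(c,[(192.5,231)],62)); st()
```

```text
t 38.58 pos [490.9  92.  240.3] xaxis ang 90.6 F [ 0.2  0.3 -0.7] w 59.9 q6 [ 0.05 -1.53]
[[512.15781522 -26.38053598  62.        ]]
t 38.62 pos [490.7  92.  239.8] xaxis ang 90.6 F [ 0.5 -0.4  0.7] w 60.0 q6 [ 0.05 -1.53]
```

move_arm(deltas=[[-0.04,-0.017,0,0,0.63],[-0.04,-0.017,0,0,0.63],[-0.0395,-0.017,0,0,0.63],[0,0,0.03,0,0.63],[0,0,0.045,0,0.63],[0,0,0.045,0,0.63],[0,0,0.045,0,0.63],[0,0,0.04,0,0.63],[0,0,0.015,0,0.63],[0,0,0,0,0.63],[0,0,0,0,0.63]])

```text
time: 40.0
position: [441.4, -28.0, 20.7]
tcp_rot: [0.703, 0.711, -0.0, -0.0]
wrist_force: [0.6, -0.2, 0.3]
grip_width: 59.5
```

Run:
```python
from h import *
st();c=cam("scene");crop(c,230,150,430,300,4,"pics/s18.png");c=cam("wrist");cv2.imwrite("pics/w18.png",c["img"])
```

```text
t 40.0 pos [441.4 -28.   20.7] xaxis ang 90.6 F [ 0.6 -0.2  0.3] w 59.5 q6 [-0.21 -1.8 ]
```

View pics/s18.png

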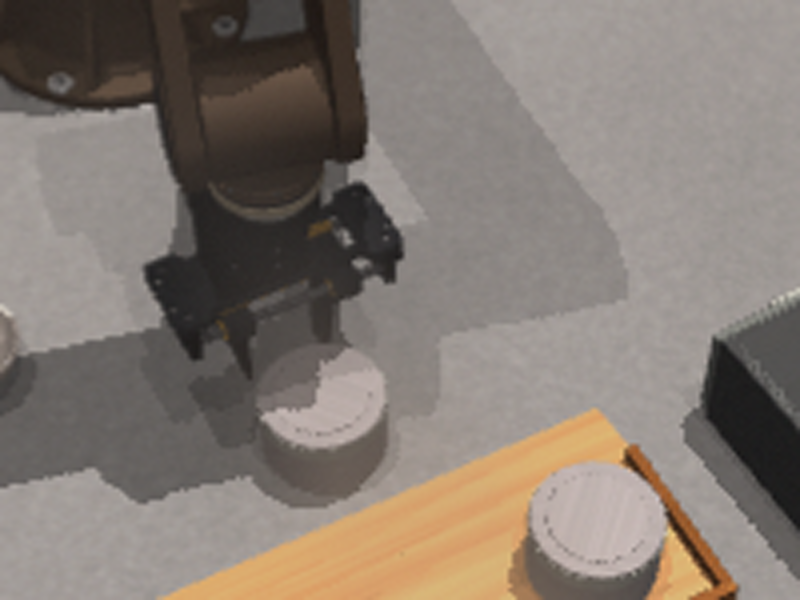

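View pics/w18.png

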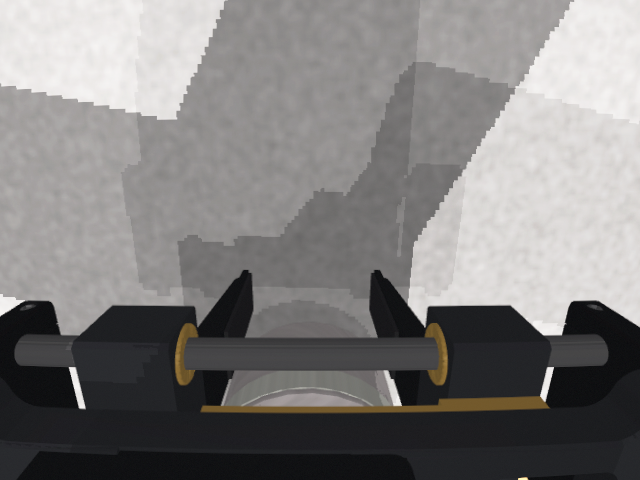

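move_arm(deltas=[[0,0.012,0,0,0.63],[0,0.012,0,0,0.63],[0,0.01,0,0,0.63],[0,0.009,0,0,0.63],[0,0.009,0,0,0.63],[0,0.008,0,0,0.63],[0,0.008,0,0,0.63],[0,0.008,0,0,0.63],[0,0.008,0,0,0.63],[0,0.008,0,0,0.63],[0,0.008,0,0,0.63],[0,0.008,0,0,0.63],[0,0.008,-0.0008,0,0.63],[0,0.008,-0.0008,0,0.63],[0,0.008,-0.0008,0,0.63]])

```text
time: 41.98
position: [572.1, -26.2, 22.9]
tcp_rot: [0.703, 0.711, -0.001, -0.002]
wrist_force: [-13.8, -0.7, 10.9]
grip_width: 60.1
```

move_arm(deltas=[[0,0.008,-0.001,0,0.63],[0,0.008,-0.0018,0,0.63],[0,0.008,-0.0018,0,0.63],[0,0.008,-0.0018,0,0.63]])

```text
time: 42.48
position: [605.9, -26.1, 29.2]
tcp_rot: [0.703, 0.711, -0.0, -0.0]
wrist_force: [-2.0, 0.4, -2.2]
grip_width: 59.9
```

Run:
```python
from h import *
st();c=cam("scene");crop(c,250,170,450,320,4,"pics/s19.png")
```

```text
t 42.48 pos [605.9 -26.1  29.2] xaxis ang 90.6 F [-2.   0.4 -2.2] w 59.9 q6 [-0.15 -1.73]
```

View pics/s19.png

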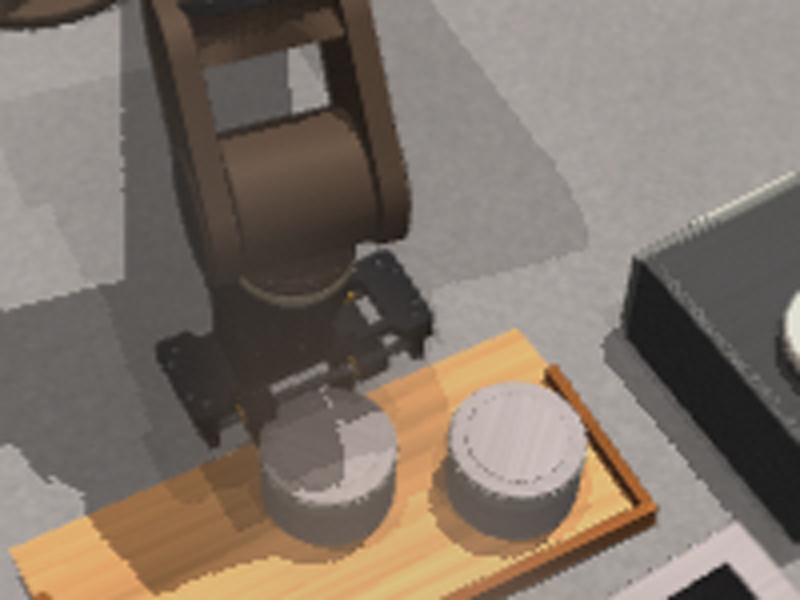

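Going well; 56 mm remaining to TCP x ≈ 661.

move_arm(deltas=[[0,0.008,-0.0012,0,0.63],[0,0.008,-0.001,0,0.63],[0,0.008,-0.0005,0,0.63],[0,0.008,0,0,0.63],[0,0.008,0,0,0.63],[0,0.007,0,0,0.63],[0,0.005,0,0,0.63],[0,0.003,0,0,0.63],[0,0,0,0,0.63],[0,0,0,0,0.63]])

```text
time: 43.78
position: [660.7, -25.6, 32.4]
tcp_rot: [0.703, 0.711, 0.0, 0.0]
wrist_force: [0.4, 0.4, -0.6]
grip_width: 59.9
```

move_arm(deltas=[[0,-0.02,0,0,0.63],[0,-0.04,0,0,0.63],[0,-0.04,-0.03,0,0.63],[0,-0.04,-0.05,0,0.63],[0,0,-0.05,0,0.63],[0,0,-0.05,0,0.63],[0,0,-0.05,0,0.63],[0,0,-0.03,0,0.63],[0.05,0,0,0,0.63],[0.05,0,0,0,0.63],[0,0,0,0,0.63],[0,0,0,0,0.63]])

```text
time: 45.28
position: [520.3, 72.6, 291.1]
tcp_rot: [0.703, 0.711, 0.0, 0.0]
wrist_force: [-0.0, -0.3, 0.6]
grip_width: 59.8
```

Run:
```python
from h import *
st();c=cam("wrist");cv2.imwrite("pics/w20.png",c["img"]);c=cam("scene");cv2.imwrite("pics/s20.png",c["img"]);crop(c,230,170,430,320,4,"pics/s20c.png")
c=cam("top");cv2.imwrite("pics/t20.png",c["img"]);crop(c,255,150,415,270,5,"pics/t20c.png")
```

```text
t 45.27 pos [520.3  72.6 291.1] xaxis ang 90.7 F [-0.  -0.3  0.6] w 59.8 q6 [ 0.01 -1.57]
```

View pics/s20.png

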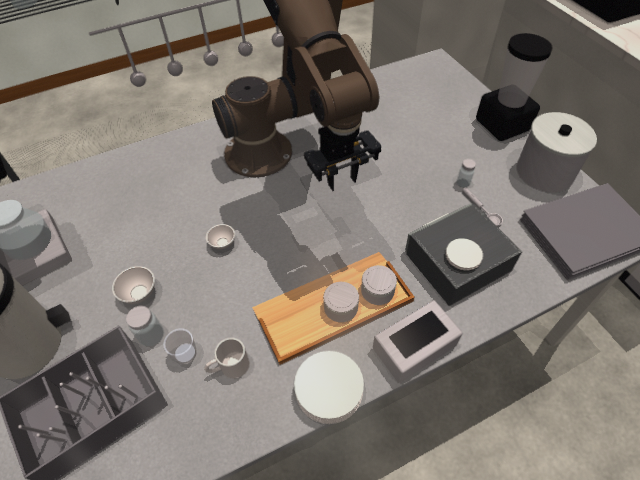

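View pics/s20c.png

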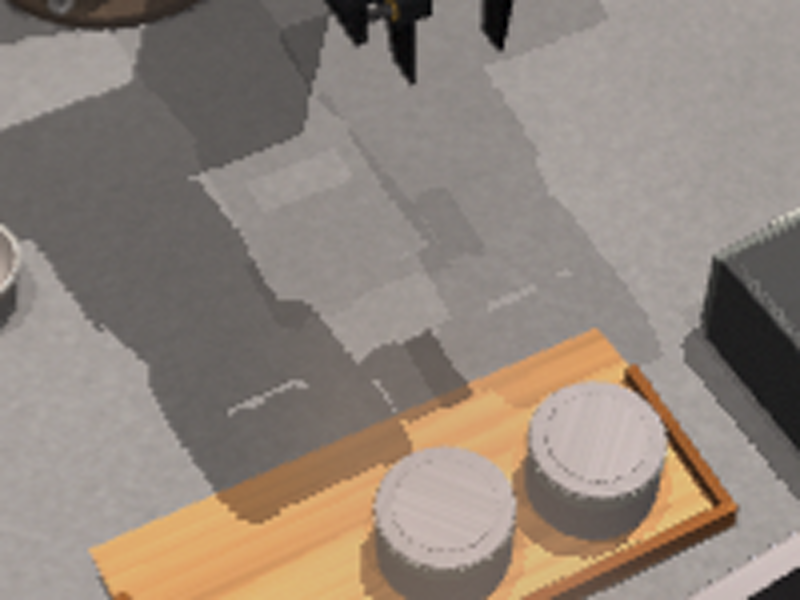

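View pics/t20.png

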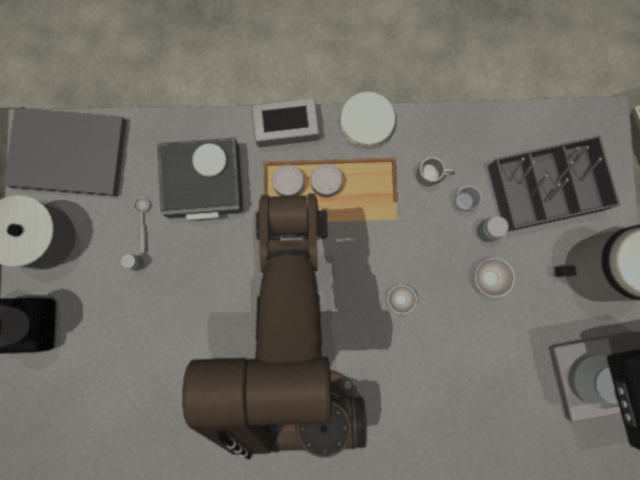

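View pics/w20.png

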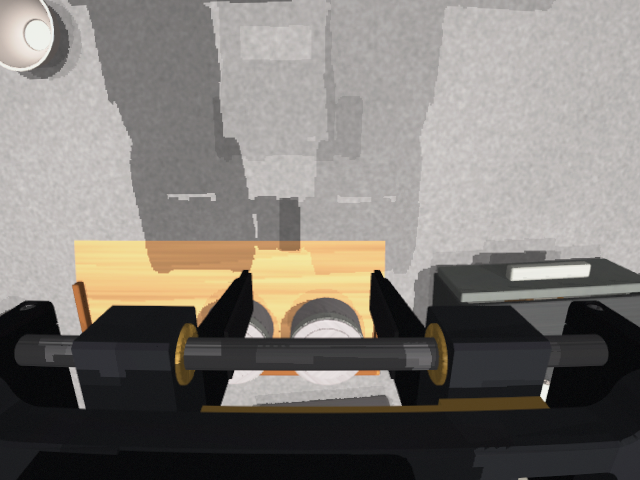

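Run:
```python
from h import *
c=cam("top");print("top-cam tins, board x=",px2w(c,[(288,181),(326,180)],74)[:,0]-np.array([584,585.3]))
c=cam("scene");w=px2w(c,np.array([(596,437),(444,507)])/4+[230,170],74);print("scene tins",w, w[:,0]-np.array([588.7,589.9]))
print("pull/panel top-cam front edge z90", px2w(cam("top"),[(160.5,219.5),(240.5,213)],90))
```

```text
top-cam tins, board x= [118.0545117  117.41435218]
scene tins [[711.56053236  93.97177201  74.        ]
 [713.4989037  -25.64474058  74.        ]] [122.86053236 123.5989037 ]
pull/panel top-cam front edge z90 [[587.11375822 479.34196251  90.        ]
 [602.25556275 236.06391581  90.        ]]
```

View pics/t20c.png

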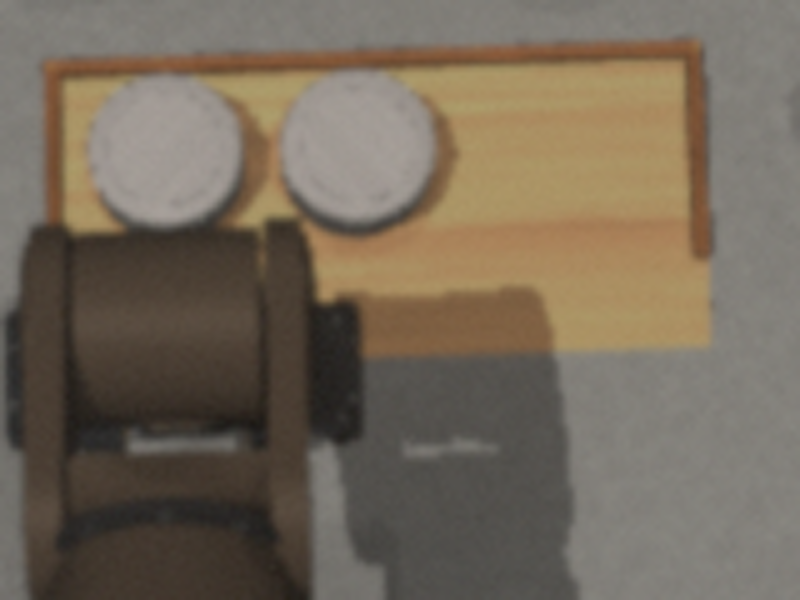

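Run:
```python
from h import *
c=cam("top");crop(c,140,130,260,220,6,"pics/t21.png")
# predicted px of panel front edge if home, with unit top edge from image
```

```text
(no output)
```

View pics/t21.png

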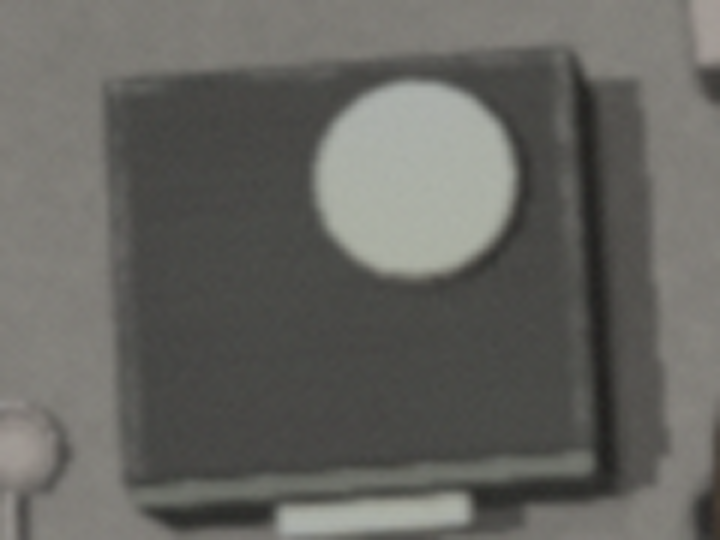

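Run:
```python
from rig import order
print(order.close_job())
```

```text
the job is handed in; nothing more can be done
None
```

The job is done and handed in after about 45 s of the 210 s allowed, with no verdict reported.

- **Cartons:** Three were present, one on the board and two on the counter. All three stand flat in the drawer, and the camera showed them inside before I closed it.
- **Drawer:** I pushed it to its stop. The force rose to about 27 N with no further travel. The last top view shows the front panel flush against the unit.
- **Tins:** Two were present. I slid each one up the ramp, pushing it with both fingers of the gripper, and neither was gripped or lifted. In the last pictures they stand upright on the flat top.
    - **Position:** Their centres measure 117–118 mm along the board in the top camera and 123–124 mm in the scene camera. The allowed range is 103–137 mm.
    - **Camera disagreement:** The two cameras differ by about 5 mm, more than the stated 2 mm calibration. Both readings are well inside the range.
- **Force:** The largest wrist force I saw at the end of a move was about 33 N, against the 120 N limit. It came as the first tin climbed the ramp.
- **Everything else:** The other objects look unmoved, and the arm ended clear of everything. I saw no carton knocked aside and no slackening of the grip.

One check first looked wrong. A rough pixel reading put the drawer panel about 15 mm too far forward. The close-up showed I had misjudged the edge.

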